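# Take the marker pot down from the desk riser and close its markers

### The job

Take the marker pot by its orange handle, lift it off the desk riser and set it down gently, upright and wholly on the round cork mat. Press the marker caps that are standing up fully home so that all three markers are closed. Keep the pot upright all the while and do not disturb the other things on the desk.

Things in the scene. Friction and masses are not known exactly. Their poses are not given: they have to be found in the camera images.
- pot: Round black marker pot with white dots and a white top plate (116 mm across the plate, 110 mm across the body, plate top 85 mm high), about 0.65 kg with its handle. Origin: centre of its underside, z up. Three board markers are fixed upright in it, cap end up, at pot-frame (x, y) = red (28, 30), blue (-28, 30), green (0, -32) mm. It starts on the riser.
- pot_handle: The pot's rigid handle, one piece with the pot: a level orange bar along the pot's x axis, 120 mm long, 14 mm wide (y), 16 mm tall, its centre 185 mm above the pot's underside and its top 193 mm, on two flat steel uprights at pot-frame x = -56 and +56 mm. Origin and axes: the same as the pot's.
- handle_mid (a point): Middle of the orange handle bar (centre of its 14 x 16 mm section), straight above the pot's centre; axes as the pot's.
- riser: Small black desk riser, fixed: top board 200 x 200 mm, its upper face 80 mm above the desk. Origin: centre of its underside, at desk height.
- mat: Round cork mat, 180 mm across and 4 mm thick, fixed flat on the desk. Origin: centre of its underside.
- cap_red_top (a point): Centre of the flat top of the red marker's red cap (upright cylinder 19 mm across, 37 mm tall). Fully home, the top is 135 mm above the pot's underside; it is higher by the joint value, and a white neck then shows below the cap. Moves with the pot and the cap.
- cap_red (a joint): How far the red cap stands up from fully home, m: 0 = home, 0.016 = as far up as it goes. Stiff: about 5 N of push or pull moves it and it stays where it is left.
- cap_blue_top (a point): Centre of the flat top of the blue marker's blue cap (upright cylinder 19 mm across, 37 mm tall). Fully home, the top is 135 mm above the pot's underside; it is higher by the joint value, and a white neck then shows below the cap. Moves with the pot and the cap.
- cap_blue (a joint): How far the blue cap stands up from fully home, m: 0 = home, 0.016 = as far up as it goes. Stiff: about 5 N of push or pull moves it and it stays where it is left.
- cap_green_top (a point): Centre of the flat top of the green marker's green cap (upright cylinder 19 mm across, 37 mm tall). Fully home, the top is 135 mm above the pot's underside; it is higher by the joint value, and a white neck then shows below the cap. Moves with the pot and the cap.
- cap_green (a joint): How far the green cap stands up from fully home, m: 0 = home, 0.016 = as far up as it goes. Stiff: about 5 N of push or pull moves it and it stays where it is left.
- flask: Bystander, loose: white bottle with a grey cap, 68 mm across, 190 mm tall. Origin: centre of its underside.
- mug: Bystander, loose: blue ceramic mug, 80 mm across, 92 mm tall, handle at its +y. Origin: centre of its underside.
- eraser: Bystander, loose: board eraser, grey felt under a blue back, 120 x 50 x 34 mm, long along its x, lying between the riser and the mat. Origin: centre of its underside.
- stapler: Bystander, loose: black stapler, 150 x 36 x 50 mm, long along its x. Origin: centre of its underside.
- notes: Bystander, loose: pad of yellow sticky notes, 76 x 76 x 22 mm. Origin: centre of its underside.
- mouse: Bystander, loose: black computer mouse, 105 x 60 x 33 mm, long along its x. Origin: centre of its underside.
Not all that is in view belongs to the job. What is shaped like the pot but purple or turquoise is not meant.

How it is judged:
By the outcome, as a careful person would: the job done as asked, in the order asked, and still so for the second after the job is handed in, with the robot touching nothing.
It also fails if it takes over 64 s, if anything falls off the work surface, if the arm or the gripper's body presses on something with over 40 N, if the wrist force passes 120 N, or if a joint passes its speed limit or range.

### The arm

A 7-joint arm with a two-finger parallel gripper is mounted at the origin on the work surface. World frame = base frame: x ahead of the robot, y to its left, z up, the work surface at z = 0. Lengths are in m, angles in rad, forces in N, time in s.
With the tool pointing down it reaches from about 0.4 to 0.925 m from the base axis. Payload 4.1 kg.
Tool frame: the origin (TCP) lies at the very end of the fingers, on their centre line; the grasp point (between the pads) lies 19 mm behind it (ctrl.tcp_to_grasp is the distance from the TCP to the grasp point, in m); z points along the fingers, x is the direction in which the jaws open and shut, and the axes are right-handed (so a half turn about z gives the same grasp; the last joint's range is limited). The gripper opens to 85 mm and grips with 20 to 120 N. Pads are 22 mm wide; open, the fingers measure 114 mm over their backs; the gripper's body (76 mm by 85 mm) begins 54 mm behind the grasp point. The pads swing forward as they close: fully open they stand 13 mm farther back than shut.
Start: joints at [-1.42, 0.398, 0.045, 1.537, -0.019, 1.207, -0.051], TCP at [0.161, 0.63, 0.196] pointing down, gripper open.
Joint ranges: [-2.82, 2.82], [-0.49, 2.23], [-1.37, 1.46], [0, 2.46], [-1.36, 4.5], [0.23, 2], [-2.94, 2.94]. Speed limits (rad/s): [2.57, 2.57, 3.14, 3.14, 3.14, 3.14, 3.14].

### API

Orientations are given as a unit quaternion [x, y, z, w].
In Python, from bench import telemetry, eyes, ctrl gives the robot as it stands. The module is installed in compiled form; this text tells all that it offers.
- The arm moves only by the shell command python3 -m creep 'ROWS'. ROWS is JSON, a list of rows, each a list of 3 entries, a list of its own where there are three numbers: the shift along the tool's x, y, z in cm, then the turn about the tool's z in rad, then the opening in per cent of the stroke, from 0 (shut) to 100 (fully open). A call has exactly 8 rows; each row is the pose to reach, as a shift and turn from the pose commanded when the call began, along the tool's axes at that moment; what a row does not reach only later rows make up. A row lasts 1/10 s, in which the tool goes at most 50 mm and 8.59 degrees, less where a joint would pass 70% of its speed; a pose out of reach is approached as far as the arm can. A call with a gripper value outside its range is refused whole. The fingers move at their own pace and stop on an object; the grip force is fixed at half the most. Time passes only in rows, so rows that repeat a pose let the fingers close, or fill a call up. It gives the time, the measured TCP pose, the force and the opening at its end, in the units of the state.
- telemetry.get_obs(): the state, without advancing time (a new reading comes with each control period).
- eyes.read_camera(name): name is "side" or "top"; returns a dict with "img" (420x560x3 uint8, red, green, blue), "fx", "fy", "cx", "cy" (pixels), "camera_from_world" (4x4, takes a point from world to camera coordinates). Camera axes: x right, y down, z forward; pixel columns grow to the right and rows downward; lengths in m; the calibration is good to about 2 mm. A picture is of the moment at which its call begins. There is no depth.
- ctrl.close_job(): hands the job in, once; it reports no verdict.
The state is a dict: "t": time; "qpos": joint angles; "joint_vel": joint speeds; "joint_efforts": joint torques, N m; "ee_pos": TCP position; "tcp_rot": TCP orientation; "wrist_force": force on the tool from outside, world axes, zero at the start; "ft_torque": the same for the moment, N m; "width": finger opening in m.
Only numpy, scipy, OpenCV 4.12 (cv2) and the standard library are available. Lean on these libraries where they do the work, as an engineer would, in place of code of your own. Each camera call takes 0.05 s, during which the arm holds its last target.

## Working session

There is one attempt and no reset: what is moved stays moved. The work goes in short steps, Python scripts to look and compute and a shell command to move; the robot and the scene stay as the last step left them, time stands still between calls to the robot, and variables do not carry over. Pictures are saved under pics/ and viewed, and the job is handed in when it is done.

```bash
mkdir -p pics; python3 - <<'E'
from bench import telemetry, eyes, ctrl
import cv2,numpy as np
o=telemetry.get_obs()
for k,v in o.items(): print(k,np.round(v,4))
print(ctrl.tcp_to_grasp)
for n in("side","top"):
    r=eyes.read_camera(n); cv2.imwrite(f"pics/{n}0.png",r["img"][:,:,::-1])
    print(n,r["fx"],r["fy"],r["cx"],r["cy"]);print(np.round(r["camera_from_world"],4))
E
```

```text
t 0.0
qpos [-1.42    0.3992  0.0451  1.5379 -0.0187  1.2069 -0.0507]
joint_vel [-0.0016  0.0002  0.0008  0.0001  0.0001  0.0013  0.0009]
joint_efforts [ 5.00000e-04 -4.75126e+01  1.36490e+00 -2.54217e+01  1.16000e-02
  9.60000e-03  0.00000e+00]
ee_pos [0.1605 0.6291 0.1949]
tcp_rot [ 7.897e-01  6.135e-01 -7.000e-04  7.000e-04]
wrist_force [-0.2894 -1.1139  0.3366]
ft_torque [-0.0672  0.0012  0.0253]
width 0.0853
0.0187
side 516.4891135355633 516.4891135355633 269.81775762658424 213.7965336214337
[[-0.9285 -0.3713 -0.0071  0.4848]
 [-0.2508  0.6408 -0.7256  0.2441]
 [ 0.2739 -0.6719 -0.6881  1.849 ]
 [ 0.      0.      0.      1.    ]]
top 449.88285741375773 449.88285741375773 284.8864942307288 210.88341118892856
[[ 0.0137 -0.9998  0.015   0.0084]
 [-0.9868 -0.0159 -0.161   0.5558]
 [ 0.1612 -0.0126 -0.9868  1.3234]
 [ 0.      0.      0.      1.    ]]
```

View pics/side0.png

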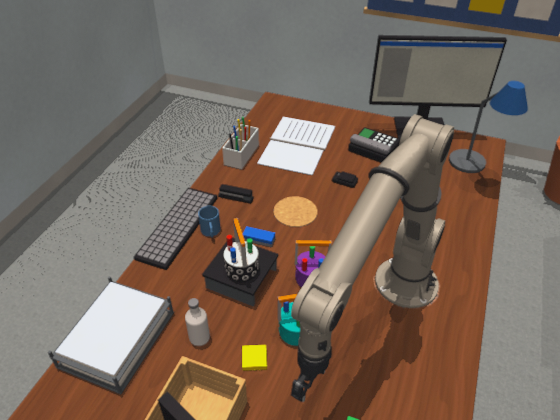

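View pics/top0.png

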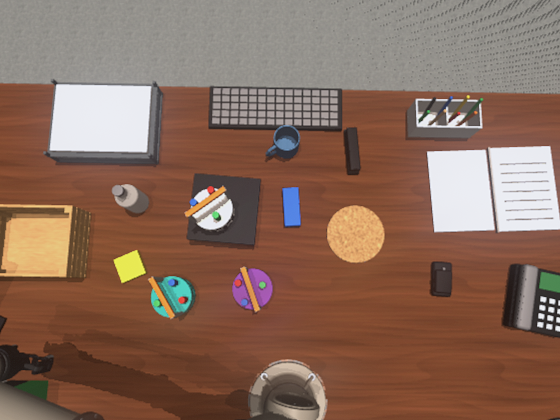

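Three pot-like things in the top view: the turquoise one (172,297), the purple one (252,289), and the white-plate one on the black riser (212,208). Only the last has the black dotted body and stands on the riser. I'll confirm it with a crop and measure.

```bash
cat > h.py <<'E'
from bench import telemetry, eyes, ctrl
import cv2,numpy as np
from scipy.spatial.transform import Rotation as R
def ray(r,u,v):
    M=np.array(r["camera_from_world"]);Rm=M[:3,:3];c=-Rm.T@M[:3,3]
    return c,Rm.T@np.array([(u-r["cx"])/r["fx"],(v-r["cy"])/r["fy"],1])
def onz(r,u,v,z):
    c,d=ray(r,u,v);return c+d*(z-c[2])/d[2]
def tri(obs):
    A=np.zeros((3,3));b=np.zeros(3)
    for r,u,v in obs:
        c,d=ray(r,u,v);d=d/np.linalg.norm(d);P=np.eye(3)-np.outer(d,d);A+=P;b+=P@c
    return np.linalg.solve(A,b)
def proj(r,p):
    M=np.array(r["camera_from_world"]);q=M[:3,:3]@np.array(p)+M[:3,3]
    return r["fx"]*q[0]/q[2]+r["cx"],r["fy"]*q[1]/q[2]+r["cy"]
def crop(r,x0,y0,x1,y1,s,name):
    cv2.imwrite(name,cv2.resize(r["img"][y0:y1,x0:x1,::-1],None,fx=s,fy=s,interpolation=cv2.INTER_CUBIC))
def blobs(r,lo,hi,box,amin=15):
    x0,y0,x1,y1=box
    h=cv2.cvtColor(np.ascontiguousarray(r["img"][y0:y1,x0:x1]),cv2.COLOR_RGB2HSV)
    m=cv2.inRange(h,np.array(lo),np.array(hi))
    n,l,s,c=cv2.connectedComponentsWithStats(m)
    out=[]
    for i in range(1,n):
        if s[i,4]>=amin:
            ys,xs=np.where(l==i);p=np.column_stack([xs+x0,ys+y0]).astype(np.float32)
            out.append((s[i,4],p.mean(0),cv2.minAreaRect(p),p))
    return sorted(out,key=lambda a:-a[0])
E
python3 - <<'E'
from h import *
t=eyes.read_camera("top");s=eyes.read_camera("side")
crop(t,170,160,270,260,6,"pics/ct.png");crop(s,190,205,290,305,6,"pics/cs.png")
for n,r,b in(("top",t,(180,165,265,255)),("side",s,(195,205,280,300))):
    for c,lo,hi in(("or",(8,150,120),(22,255,255)),("red",(0,180,80),(4,255,255)),("red2",(174,180,80),(180,255,255)),("blue",(105,130,60),(130,255,255)),("green",(45,120,50),(80,255,255))):
        for a in blobs(r,lo,hi,b,5)[:3]: print(n,c,a[0],a[1].round(1),[np.round(k,1) for k in a[2]])
E
```

```text
top or 249 [204.8 201.5] [array([204.3, 201.7]), array([ 6.2, 47.4]), np.float64(55.8)]
top or 53 [184.5 250. ] [array([186.5, 249. ]), array([10., 13.]), np.float64(90.0)]
top or 19 [246.1 172.3] [array([246.5, 172. ]), array([2., 9.]), np.float64(90.0)]
top red 23 [210.3 189.3] [array([210.8, 189.6]), array([6.3, 5.4]), np.float64(63.4)]
top blue 35 [192.9 202. ] [array([193., 202.]), array([5.7, 5.7]), np.float64(45.0)]
top green 32 [215.4 214.8] [array([215.3, 214.8]), array([5.7, 4.9]), np.float64(45.0)]
side or 2855 [235.2 243.1] [array([237., 252.]), array([94., 84.]), np.float64(90.0)]
side red 53 [229.  239.7] [array([228.5, 240. ]), array([10.,  5.]), np.float64(90.0)]
side blue 351 [258.8 234.7] [array([258.3, 234.8]), array([31.1, 11.9]), np.float64(12.5)]
side blue 45 [232.6 252.3] [array([232.7, 252.4]), array([9.6, 4.3]), np.float64(78.7)]
side blue 8 [233.9 260.6] [array([234. , 260.7]), array([1.7, 3.6]), np.float64(56.3)]
side green 55 [249.5 244.2] [array([249.5, 245. ]), array([ 5., 14.]), np.float64(0.0)]
```

View pics/ct.png

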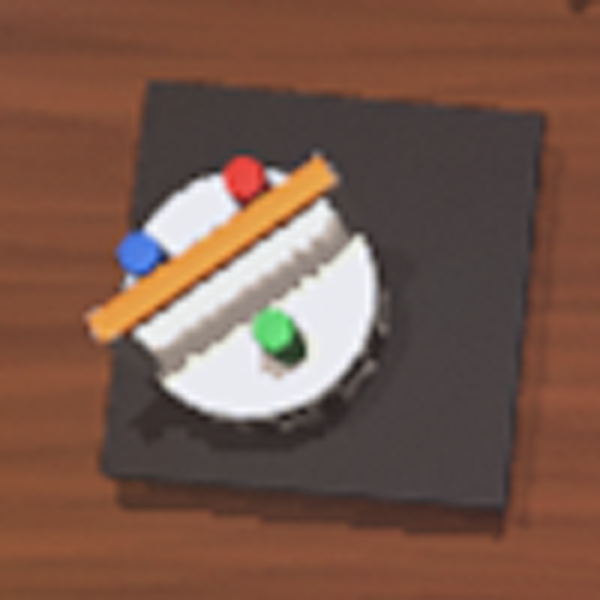

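View pics/cs.png

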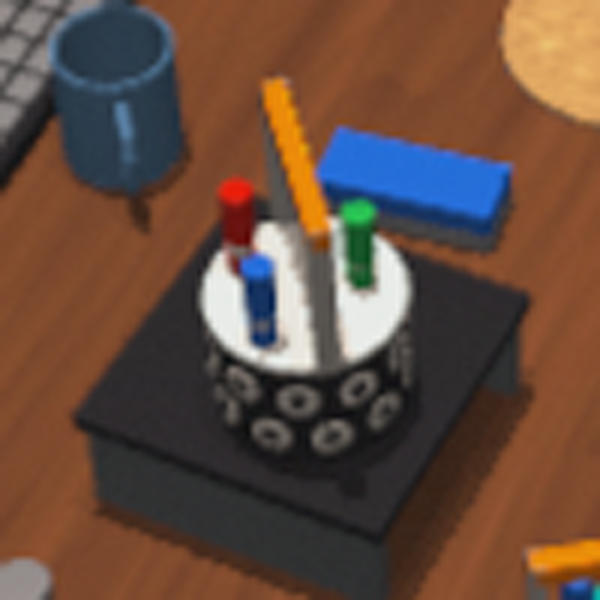

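```bash
python3 - <<'E'
from h import *
t=eyes.read_camera("top");s=eyes.read_camera("side")
T=(180,165,265,255)
b=blobs(t,(8,150,120),(22,255,255),T)[0]
(c,wh,a)=b[2]; print(b[2])
bp=cv2.boxPoints(b[2]); W=np.array([onz(t,*p,0.273)[:2] for p in bp]); print(W.round(4))
e=np.array([(W[0]-W[1]),(W[1]-W[2])]);L=np.linalg.norm(e,axis=1);print(L)
H=onz(t,*b[1],.273);d=e[np.argmax(L)];d/=np.linalg.norm(d)
if d[0]<0:d=-d
yaw=np.arctan2(d[1],d[0]);print("handle mid",H,"rect",onz(t,*c,.273),"yaw",yaw)
dy=np.array([-d[1],d[0]])
# plate
p=blobs(t,(0,0,170),(180,60,255),T,30)
pts=np.vstack([q[3] for q in p]);hull=cv2.convexHull(pts);el=cv2.minEnclosingCircle(hull);print("plate",el,onz(t,*el[0],.165))
# cap top candidates
for n,px,(x,y) in(("red",(210.7,189.3),(28,30)),("blue",(193,202),(-28,30)),("green",(215.4,214.8),(0,-32))):
  for z in(0,.016):
    q=H[:2]+d*x/1000+dy*y/1000
    print(n,z,"top",np.round(proj(t,[*q,.215+z]),1),"side",np.round(proj(s,[*q,.215+z]),1),"neckbase(cap bottom)",np.round(proj(s,[*q,.215+z-.037]),1),"plate",np.round(proj(s,[*q,.165]),1))
# mat
m=blobs(t,(10,60,100),(25,255,255),(310,190,400,280),200)
for q in m[:2]:
  el=cv2.fitEllipse(cv2.convexHull(q[3]));print("mat",q[0],el,onz(t,*el[0],.004), onz(t,*q[1],.004))
m=blobs(s,(8,60,100),(25,255,255),(265,190,325,230),200)
for q in m[:2]: print("mat s",q[0],q[1],onz(s,*q[1],.004))
m=blobs(s,(10,100,150),(22,255,255),(225,210,250,252),20)
for q in m[:2]: print("handle s",q[0],q[1],onz(s,*q[1],.27),tri([(t,*b[1]),(s,*q[1])]))
for n,px in(("purple",(252,289)),("eraser",(291,207)),("mug",(286,142)),("flask",(125,193)),("stapler",(352,150))): print(n,onz(t,*px,.05 if n!="flask" else .19).round(3))
crop(s,215,225,265,275,12,"pics/cs2.png")
E
```

```text
((204.2904815673828, 201.6624755859375), (6.185410022735596, 47.43250274658203), 55.784297943115234)
[[0.5103 0.2762]
 [0.5806 0.1801]
 [0.5674 0.1708]
 [0.4974 0.2668]]
[0.11905662 0.01609496]
handle mid [0.53918347 0.2223504  0.273     ] rect [0.53872745 0.2237269  0.273     ] yaw -0.9390096684135075
plate ((211.3018798828125, 208.4528350830078), 20.7491455078125) [0.53955882 0.22184266 0.165     ]
red 0 top [210.8 190.5] side [228.9 238.5] neckbase(cap bottom) [229.5 246.1] plate [229.8 248.8]
red 0.016 top [209.9 189.2] side [228.6 235.2] neckbase(cap bottom) [229.2 242.9] plate [229.8 248.8]
blue 0 top [193.3 202.4] side [232.2 250.6] neckbase(cap bottom) [232.8 258.2] plate [233.  260.8]
blue 0.016 top [192.1 201.3] side [231.9 247.2] neckbase(cap bottom) [232.6 254.9] plate [233.  260.8]
green 0 top [215.1 215.2] side [248.9 241. ] neckbase(cap bottom) [249.3 248.6] plate [249.5 251.2]
green 0.016 top [214.3 214.2] side [248.8 237.6] neckbase(cap bottom) [249.2 245.3] plate [249.5 251.2]
mat 5496 ((359.40240478515625, 243.9073486328125), (89.73741912841797, 127.71453857421875), 174.23187255859375) [ 0.46217924 -0.21666165  0.004     ] [ 0.47688385 -0.22398088  0.004     ]
mat s 2400 [294.5 209.5] [ 0.49666166 -0.20965158  0.004     ]
handle s 129 [238.88373 230.51163] [0.53945401 0.2198454  0.27      ] [0.53874937 0.22226231 0.27270226]
purple [0.32 0.11 0.05]
eraser [ 0.567 -0.002  0.05 ]
mug [0.772 0.016 0.05 ]
flask [0.574 0.454 0.19 ]
stapler [ 0.75  -0.189  0.05 ]
```

View pics/cs2.png

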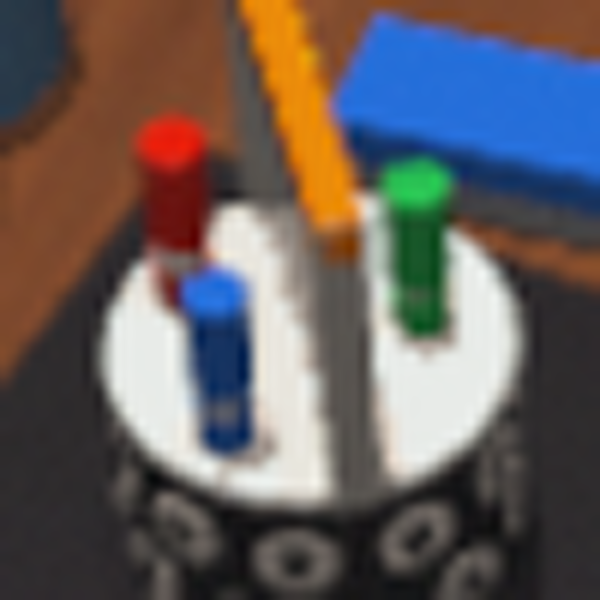

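The pot on the riser is confirmed in the crops: black dotted body, white plate, handle ends at (187,214) and (222,189) in the top view. The red cap clearly shows a pale neck, while blue and green are doubtful. The mat mask took in some wood, so I'll redo it.

```bash
cat >> h.py <<'E'
def jaw():
    o=telemetry.get_obs();m=R.from_quat(o["tcp_rot"]).as_matrix();return o,m,np.arctan2(m[1,0],m[0,0])
def go(p,ang=None,base=None):
    "shift (cm, tool axes) and turn from the present pose to TCP p, jaw-x angle ang"
    o,m,a=jaw();P=np.array(o["ee_pos"]) if base is None else np.array(base)
    ideal=np.array([[np.cos(a),np.sin(a),0],[np.sin(a),-np.cos(a),0],[0,0,-1]])
    s=ideal.T@(np.array(p)-P)*100
    print("TCP",P.round(4),"a",a.round(4),"tilt",np.degrees(np.arccos(-m[2,2])).round(2),"shift",s.round(2),"turn",None if ang is None else round((a-ang+np.pi)%(2*np.pi)-np.pi,3),"F",np.round(o["wrist_force"],1),"w",o["width"],"t",o["t"])
E
python3 - <<'E'
from h import *
t=eyes.read_camera("top");s=eyes.read_camera("side")
for r,box in((t,(315,195,398,272)),(s,(262,190,330,232))):
    q=blobs(r,(10,100,150),(25,255,255),box,200)[0]
    h=cv2.convexHull(q[3]);el=cv2.fitEllipse(h);print(q[0],np.round(q[1],1),el,onz(r,*el[0],.004).round(4))
    W=np.array([onz(r,*p[0],.004)[:2] for p in h],np.float32);print(cv2.minEnclosingCircle(W))
go([.539,.2222,.42],.632)
E
```

```text
2647 [355.3 233.7] ((355.3404846191406, 233.72930908203125), (57.16673278808594, 58.64111328125), 125.31464385986328) [ 0.4937 -0.2044  0.004 ]
((0.49460282921791077, -0.20478835701942444), 0.09157885611057281)
1067 [295.1 210.7] ((295.12445068359375, 210.7793426513672), (30.230741500854492, 44.346378326416016), 91.76541137695312) [ 0.4917 -0.2033  0.004 ]
((0.4923316240310669, -0.20585136115550995), 0.09202248603105545)
TCP [0.1606 0.6298 0.1959] a 1.321 tilt 0.01 shift [-30.14  46.73 -22.41] turn 0.689 F [-0.4 -0.4 -0.1] w 0.08536590547128081 t 0.4
```

The mat centre is (0.493, -0.204). The two views agree within 2 mm and the measured radius is 91 mm. I'll raise the arm first.

```bash
python3 -m creep '[[[0,0,-5],0,100],[[0,0,-10],0,100],[[0,0,-15],0,100],[[0,0,-20],0,100],[[0,0,-22],0,100],[[0,0,-22],0,100],[[0,0,-22],0,100],[[0,0,-22],0,100]]' && python3 -c "
from h import *
go([.539,.2222,.42],.632)"
```

```text
t: 1.2
ee_pos: [0.1604, 0.6292, 0.414]
tcp_rot: [0.79, 0.614, -0.001, 0.001]
wrist_force: [0.3, 0.3, 0.4]
width: 0.0854
TCP [0.1604 0.6292 0.414 ] a 1.3212 tilt 0.2 shift [-30.09  46.74  -0.6 ] turn 0.689 F [0.3 0.3 0.4] w 0.08538898189800276 t 1.2
```

```bash
python3 -m creep '[[[-2,3,0],0.05,100],[[-4.5,7,0],0.1,100],[[-7,11,0],0.15,100],[[-9.5,15,0],0.2,100],[[-12,19,0],0.25,100],[[-14.5,22.5,0],0.3,100],[[-17,26,0],0.35,100],[[-19,29.5,0],0.4,100]]' && python3 -c "
from h import *
go([.539,.2222,.42],.632)"
```

```text
t: 2.0
ee_pos: [0.4001, 0.3703, 0.4146]
tcp_rot: [0.896, 0.443, -0.001, 0.0]
wrist_force: [0.4, 1.0, 0.1]
width: 0.0858
TCP [0.4001 0.3703 0.4146] a 0.9183 tilt 0.15 shift [-3.33 20.03 -0.54] turn 0.286 F [0.4 1.  0.1] w 0.08575155255055618 t 2.0
```

```bash
python3 -m creep '[[[-0.5,4,0],0.07,100],[[-1.2,8,0],0.14,100],[[-2,12,0],0.2,100],[[-2.8,16,0],0.26,100],[[-3.2,19,0],0.286,100],[[-3.3,20,0],0.286,100],[[-3.3,20,0],0.286,100],[[-3.3,20,0],0.286,100]]' && python3 -c "
from h import *
go([.539,.2222,.246],.632)
t=eyes.read_camera('top');s=eyes.read_camera('side')
crop(t,150,130,290,270,4,'pics/t1.png');crop(s,160,150,340,310,4,'pics/s1.png')"
```

```text
t: 2.8
ee_pos: [0.5377, 0.2272, 0.4151]
tcp_rot: [0.95, 0.313, -0.001, -0.001]
wrist_force: [-0.6, 0.3, 0.1]
width: 0.0858
TCP [0.5377 0.2272 0.4151] a 0.6375 tilt 0.13 shift [-0.19  0.48 16.91] turn 0.006 F [-0.6  0.3  0.1] w 0.0857961373289113 t 2.8
```

View pics/t1.png

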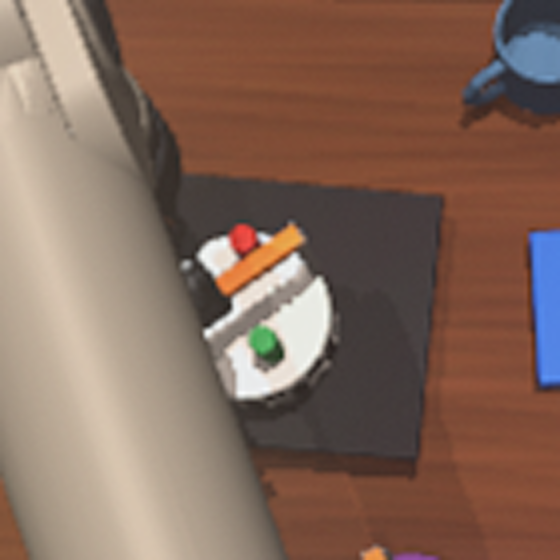

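View pics/s1.png

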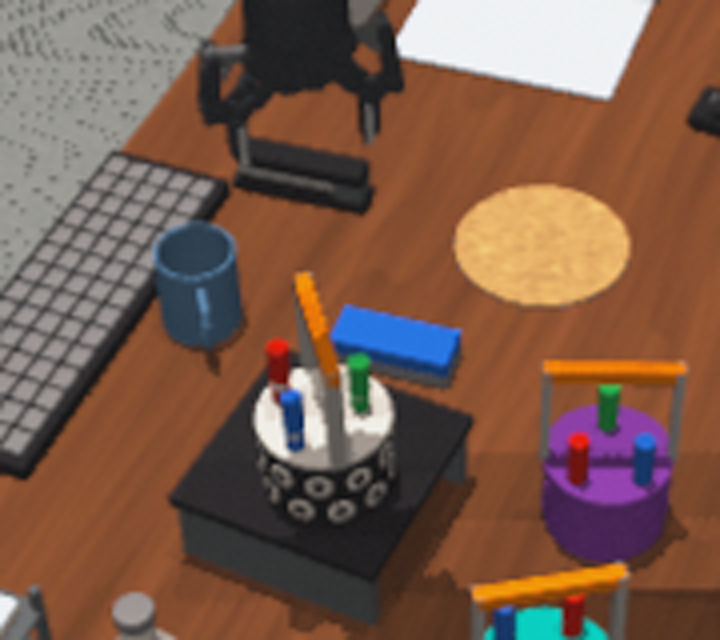

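The gripper is above the pot with its jaws straddling the bar direction. Coming down partway, then correcting.

```bash
python3 -m creep '[[[0,0,3],0,100],[[0,0,6],0,100],[[0,0,9],0,100],[[0,0,10],0,100],[[0,0,10],0,100],[[0,0,10],0,100],[[0,0,10],0,100],[[0,0,10],0,100]]' && python3 -c "
from h import *
go([.539,.2222,.246],.632)"
```

```text
t: 3.7
ee_pos: [0.5396, 0.2259, 0.3175]
tcp_rot: [0.95, 0.312, 0.001, -0.0]
wrist_force: [-0.5, -0.2, 0.3]
width: 0.0856
TCP [0.5396 0.2259 0.3175] a 0.6351 tilt 0.16 shift [-0.27  0.26  7.15] turn 0.003 F [-0.5 -0.2  0.3] w 0.08558579689252278 t 3.7
```

```bash
python3 -m creep '[[[-0.2,0.2,0],0,100],[[-0.3,0.3,1.5],0,100],[[-0.3,0.3,3],0,100],[[-0.3,0.3,4.5],0,100],[[-0.3,0.3,6],0,100],[[-0.3,0.3,7],0,100],[[-0.3,0.3,7],0,100],[[-0.3,0.3,7],0,100]]' && python3 -c "
from h import *
go([.539,.2222,.246],.632)
s=eyes.read_camera('side')
crop(s,190,180,290,290,5,'pics/s2.png')"
```

```text
t: 4.5
ee_pos: [0.5385, 0.2214, 0.2466]
tcp_rot: [0.95, 0.312, 0.0, -0.0]
wrist_force: [0.3, -1.0, 0.7]
width: 0.0852
TCP [0.5385 0.2214 0.2466] a 0.6349 tilt 0.05 shift [ 0.09 -0.04  0.06] turn 0.003 F [ 0.3 -1.   0.7] w 0.08515834651453422 t 4.5
```

View pics/s2.png

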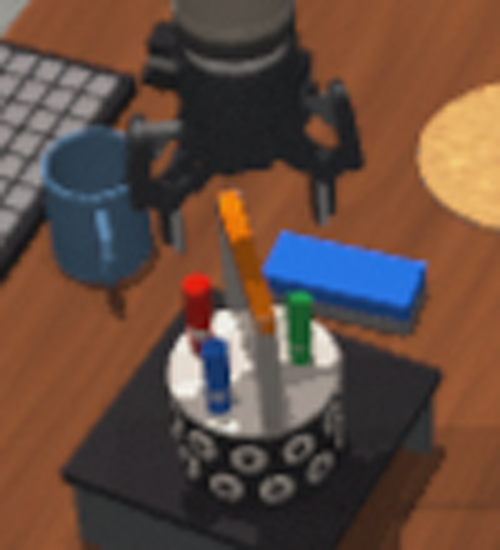

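```bash
python3 - <<'E'
from h import *
o,m,a=jaw();P=np.array(o["ee_pos"])
for n,b in(("side",(200,180,280,260)),("top",(165,160,265,240))):
    r=eyes.read_camera(n);im=cv2.resize(r["img"][b[1]:b[3],b[0]:b[2],::-1],None,fx=7,fy=7,interpolation=cv2.INTER_CUBIC).copy()
    for k,col in((-.043,(255,255,0)),(0,(0,0,255)),(.043,(255,255,0))):
      for dz in(0,-.013,-.019):
        u,v=proj(r,P+m@[k,0,dz]);print(n,k,dz,round(u,1),round(v,1))
        cv2.circle(im,(int((u-b[0]+.5)*7),int((v-b[1]+.5)*7)),3,col,-1)
    cv2.imwrite(f"pics/m_{n}.png",im)
E
```

```text
side -0.043 0 252.1 233.5
side -0.043 -0.013 252.0 230.7
side -0.043 -0.019 251.9 229.4
side 0 0 239.2 235.9
side 0 -0.013 239.0 233.1
side 0 -0.019 238.9 231.8
side 0.043 0 226.2 238.4
side 0.043 -0.013 225.9 235.6
side 0.043 -0.019 225.8 234.2
top -0.043 0 216.2 216.9
top -0.043 -0.013 215.5 216.1
top -0.043 -0.019 215.1 215.8
top 0 0 206.8 203.5
top 0 -0.013 206.0 202.6
top 0 -0.019 205.6 202.2
top 0.043 0 197.5 190.2
top 0.043 -0.013 196.6 189.2
top 0.043 -0.019 196.2 188.7
```

View pics/m_side.png

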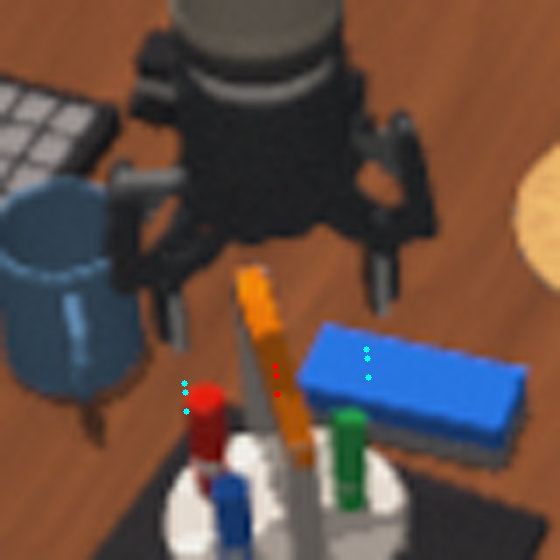

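View pics/m_top.png

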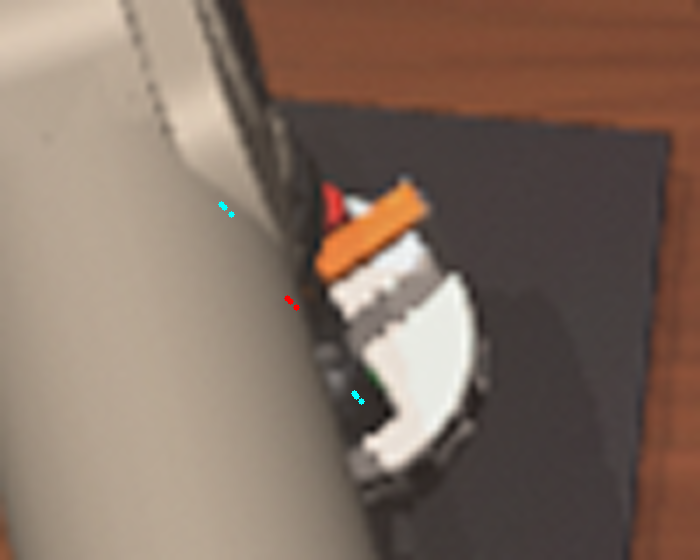

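```bash
python3 - <<'E'
from h import *
s=eyes.read_camera("side");t=eyes.read_camera("top")
def rm(a): return np.array([[np.cos(a),np.sin(a),0],[np.sin(a),-np.cos(a),0],[0,0,-1]])
for nm,P,a,img,r,b in(("i0",[.1605,.6291,.1949],1.321,"side0",s,(270,340,350,420)),("t0",[.1605,.6291,.1949],1.321,"top0",t,(0,320,80,400))):
    im=cv2.imread(f"pics/{img}.png")[b[1]:b[3],b[0]:b[2]];im=cv2.resize(im,None,fx=7,fy=7,interpolation=cv2.INTER_CUBIC)
    for k in(-.043,0,.043):
      for dz in(0,-.013):
        u,v=proj(r,np.array(P)+rm(a)@[k,0,dz]);print(nm,u,v);cv2.circle(im,(int((u-b[0]+.5)*7),int((v-b[1]+.5)*7)),3,(255,255,0),-1)
    cv2.imwrite(f"pics/{nm}.png",im)
for k in(-.043,0,.043): print(proj(s,np.array([.5377,.2272,.4151])+rm(.6375)@[k,0,-.013]))
E
```

```text
i0 317.6771599601648 381.3337468707431
i0 317.9586852680005 378.83940462164924
i0 308.780587809492 393.76903660840213
i0 309.0074738724677 391.3113628994061
i0 299.543600354078 406.6801458947476
i0 299.71140363561415 404.26382207146804
t0 59.920710744967664 354.80241633113724
t0 57.45514109207281 355.59933961687324
t0 43.900822889638164 350.28719108864533
t0 41.256958348147805 351.0322992714435
t0 27.91408251928152 345.78130850586655
t0 25.09267003803734 346.4748153836216
(np.float64(249.8284132813455), np.float64(192.74060469472118))
(np.float64(235.8634887988573), np.float64(195.21474241733563))
(np.float64(221.7584828052216), np.float64(197.71369810093555))
```

View pics/i0.png

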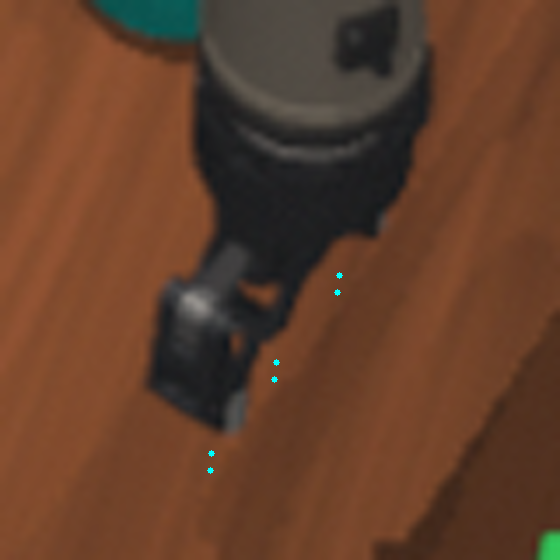

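View pics/t0.png

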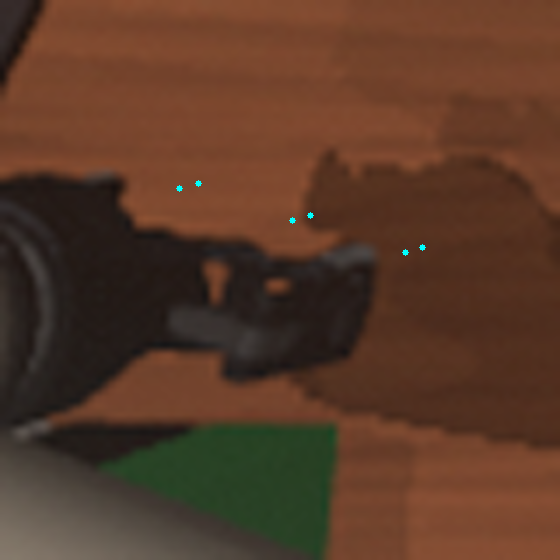

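The visible open fingertips, side (224,229) and (254,224), sit about 6 px higher than the reported TCP implies. That is roughly 30 mm, more than the 13 mm swing explains. Before closing on anything I'll raise the arm and shut the jaws in free air to see where the tips really end.

```bash
python3 -m creep '[[[0,0,-4],0,100],[[0,0,-8],0,100],[[0,0,-8],0,0],[[0,0,-8],0,0],[[0,0,-8],0,0],[[0,0,-8],0,0],[[0,0,-8],0,0],[[0,0,-8],0,0]]'; python3 - <<'E'
from h import *
o,m,a=jaw();P=np.array(o["ee_pos"]);print(P,o["width"])
r=eyes.read_camera("side");b=(195,150,285,250)
im=cv2.resize(r["img"][b[1]:b[3],b[0]:b[2],::-1],None,fx=6,fy=6,interpolation=cv2.INTER_CUBIC).copy()
for dz in(0,-.019,-.054-.019):
    u,v=proj(r,P+m@[0,0,dz]);print(u,v);cv2.circle(im,(int((u-b[0]+.5)*6),int((v-b[1]+.5)*6)),3,(255,255,0),-1)
cv2.imwrite("pics/shut.png",im)
E
```

```text
t: 5.55
ee_pos: [0.5379, 0.2213, 0.3253]
tcp_rot: [0.95, 0.312, -0.001, 0.0]
wrist_force: [0.4, -0.1, -0.3]
width: -0.0
[0.53792343 0.22126628 0.32530462] -3.0865739796062094e-05
238.29266958072398 218.5660839140174
237.98661155020397 214.18509350515527
237.08899285652322 201.33635733198787
```

View pics/shut.png

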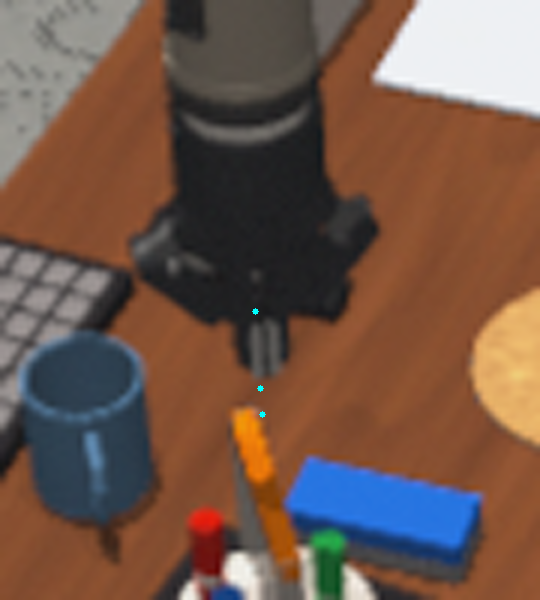

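Shut, the tips show at side (239,212), against a predicted (238,218.6). So the real fingers differ from the reported TCP by about 28 mm along that view ray. The arm hides them from the top camera here, so I'll move over the open desk by the mat and triangulate with both cameras.

```bash
python3 -m creep '[[[-3,3,-1],0,0],[[-6.5,6,-1],0,0],[[-10,9,-1],0,0],[[-13.5,12.5,-1],0,0],[[-17,16,-1],0,0],[[-20.5,19,-1],0,0],[[-24,22.5,-1],0,0],[[-27,26,-1],0,0]]'; python3 -m creep '[[[-0.1,0,0],0,0],[[0,0,0],0,0],[[0,0,0],0,0],[[0,0,0],0,0],[[0,0,0],0,0],[[0,0,0],0,0],[[0,0,0],0,0],[[0,0,0],0,0]]'; python3 - <<'E'
from h import *
o,m,a=jaw();P=np.array(o["ee_pos"]);print(P,a,o["qpos"])
for n in("side","top"):
    r=eyes.read_camera(n)
    u,v=proj(r,P);b=[int(u)-50,int(v)-60,int(u)+50,int(v)+40];print(n,b)
    im=cv2.resize(r["img"][b[1]:b[3],b[0]:b[2],::-1],None,fx=6,fy=6,interpolation=cv2.INTER_CUBIC).copy()
    cv2.imwrite(f"pics/raw_{n}.png",r["img"][:,:,::-1])
    for dz in(0,-.019,-.028):
        u,v=proj(r,P+m@[0,0,dz]);print(u,v);cv2.circle(im,(int((u-b[0]+.5)*6),int((v-b[1]+.5)*6)),2,(255,255,0),-1)
    cv2.imwrite(f"pics/mat_{n}.png",im)
E
```

```text
t: 6.4
ee_pos: [0.474, -0.1503, 0.3363]
tcp_rot: [0.95, 0.312, 0.001, -0.0]
wrist_force: [1.4, -0.8, 0.2]
width: -0.0002
t: 7.2
ee_pos: [0.4751, -0.1479, 0.336]
tcp_rot: [0.95, 0.312, 0.0, -0.0]
wrist_force: [0.0, 1.4, -0.1]
width: -0.0002
[ 0.47514724 -0.14792439  0.3359874 ] 0.6354220434270705 [-0.48805048  0.0443046   0.7378746   1.68660192 -0.03026747  1.42221451
  0.88923795]
side [246, 94, 346, 194]
296.7066118859986 154.08016010517258
296.86112818093704 149.7725709362108
296.9350914089634 147.71063177261303
top [305, 165, 405, 265]
355.4030502756374 225.6694035175675
356.7830247021411 224.62479357495266
357.4540193365986 224.11686556329278
```

View pics/mat_side.png

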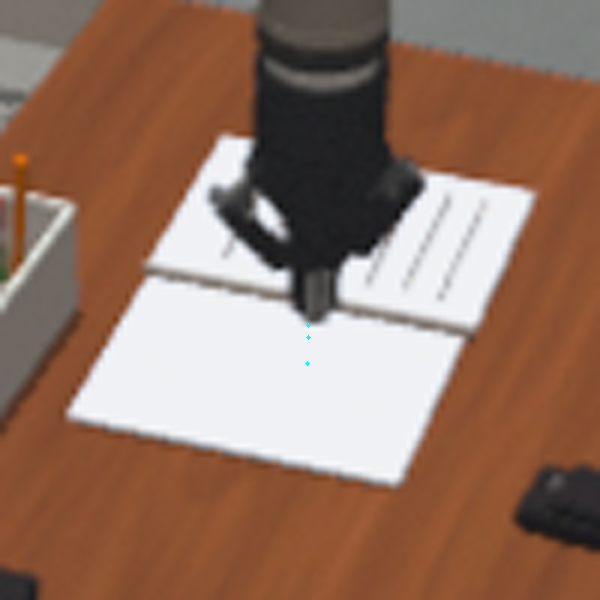

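View pics/mat_top.png

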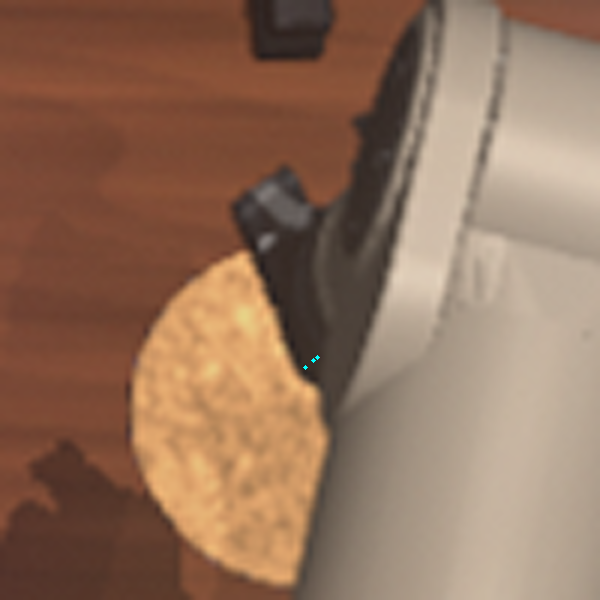

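Side: the shut tip is at (298.7,147), predicted (296.7,154). Top: the visible finger edge also fits the "higher" reading (edge at about x=353, y=223) and not a horizontal shift. So the reported TCP lies about 30 mm below the real tips. I'll return open and go about 30 mm lower, checking in the picture before closing.

```bash
python3 -m creep '[[[3,-3,0],0,100],[[6.5,-6,0],0,100],[[10,-9,0],0,100],[[13.5,-12.5,0],0,100],[[17,-16,0],0,100],[[20.5,-19,0],0,100],[[24,-22.5,0],0,100],[[27.1,-26,0],0,100]]'; python3 -m creep '[[[0,0,1],0,100],[[0,0,3],0,100],[[0,0,5],0,100],[[0,0,7],0,100],[[0,0,9],0,100],[[0,0,9],0,100],[[0,0,9],0,100],[[0,0,9],0,100]]'; python3 -c "
from h import *
go([.539,.2222,.216],.632)"
```

```text
t: 8.1
ee_pos: [0.5393, 0.2242, 0.3359]
tcp_rot: [0.95, 0.312, 0.0, -0.0]
wrist_force: [0.3, -0.4, -0.0]
width: 0.0851
t: 8.9
ee_pos: [0.5399, 0.2222, 0.2474]
tcp_rot: [0.95, 0.312, 0.001, -0.0]
wrist_force: [-0.1, -0.5, 0.6]
width: 0.0855
TCP [0.5399 0.2222 0.2474] a 0.6349 tilt 0.13 shift [-0.07 -0.05  3.14] turn 0.003 F [-0.1 -0.5  0.6] w 0.08550670562149676 t 8.9
```

```bash
python3 -m creep '[[[-0.1,0,0.5],0,100],[[-0.1,0,1],0,100],[[-0.1,0,1.5],0,100],[[-0.1,0,2],0,100],[[-0.1,0,2.3],0,100],[[-0.1,0,2.5],0,100],[[-0.1,0,2.5],0,100],[[-0.1,0,2.5],0,100]]'; python3 -c "
from h import *
go([.539,.2222,.216],.632)
s=eyes.read_camera('side')
crop(s,200,190,280,270,7,'pics/s3.png')"
```

```text
t: 9.7
ee_pos: [0.5383, 0.2214, 0.2211]
tcp_rot: [0.95, 0.312, 0.0, -0.0]
wrist_force: [0.3, 0.6, -0.2]
width: 0.0855
TCP [0.5383 0.2214 0.2211] a 0.6351 tilt 0.02 shift [ 0.1  -0.02  0.51] turn 0.003 F [ 0.3  0.6 -0.2] w 0.08554050107376741 t 9.7
```

View pics/s3.png

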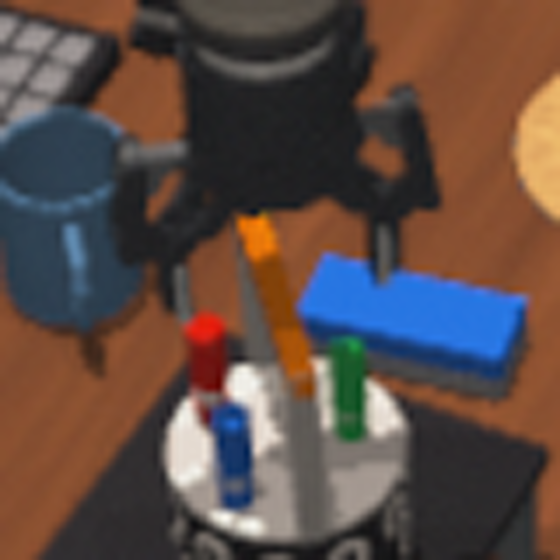

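Fingertips at side (226,235) and (255,230) straddle the bar: their midpoint (240,232.7) falls on the bar's middle. The earlier top crop also ruled out a sideways offset. I'll go 7 mm lower and close.

```bash
python3 -m creep '[[[0.1,0,0.4],0,100],[[0.1,0,0.7],0,100],[[0.1,0,0.7],0,0],[[0.1,0,0.7],0,0],[[0.1,0,0.7],0,0],[[0.1,0,0.7],0,0],[[0.1,0,0.7],0,0],[[0.1,0,0.7],0,0]]'; python3 -c "
from h import *
go([.539,.2222,.216],.632)
s=eyes.read_camera('side');t=eyes.read_camera('top')
crop(s,200,190,280,270,7,'pics/s4.png');crop(t,165,160,265,240,7,'pics/t4.png')"
```

```text
t: 10.55
ee_pos: [0.5397, 0.2221, 0.2143]
tcp_rot: [0.95, 0.312, 0.001, 0.0]
wrist_force: [1.6, 0.9, -0.0]
width: 0.0128
TCP [0.5397 0.2221 0.2143] a 0.6351 tilt 0.1 shift [-0.05 -0.05 -0.17] turn 0.003 F [ 1.6  0.9 -0. ] w 0.012780529816672409 t 10.55
```

View pics/s4.png

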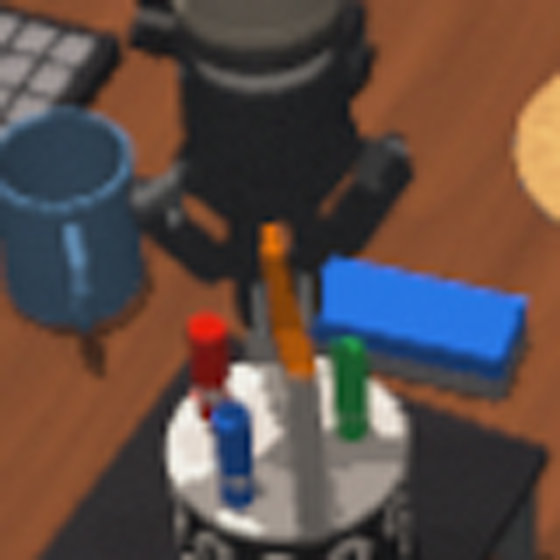

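View pics/t4.png

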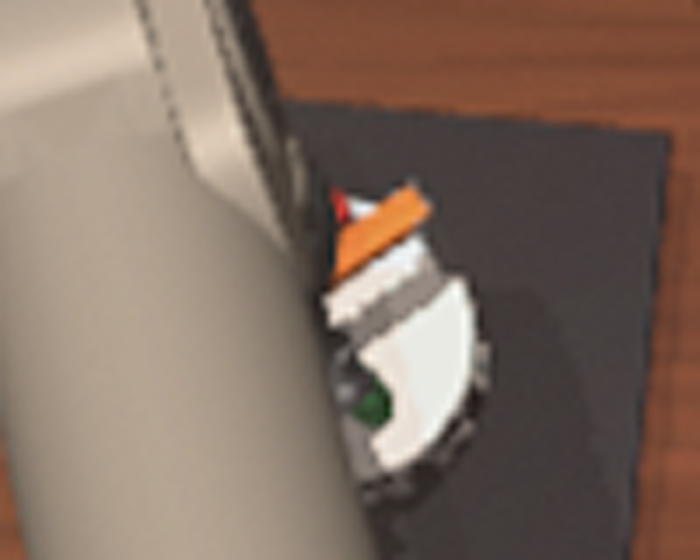

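Width 12.8 mm, so the bar is held, and the pot still sits upright on the riser. Lifting a little and weighing it.

```bash
python3 -m creep '[[[0,0,0],0,0],[[0,0,-0.3],0,0],[[0,0,-0.7],0,0],[[0,0,-1.2],0,0],[[0,0,-1.8],0,0],[[0,0,-2.4],0,0],[[0,0,-3],0,0],[[0,0,-3],0,0]]'; python3 -c "
from h import *
go([.539,.2222,.216],.632)
print(telemetry.get_obs()['ft_torque'])
s=eyes.read_camera('side');t=eyes.read_camera('top')
crop(s,190,180,290,280,6,'pics/s5.png')"
```

```text
t: 11.45
ee_pos: [0.5398, 0.2222, 0.2454]
tcp_rot: [0.95, 0.312, 0.001, -0.0]
wrist_force: [-0.1, -0.4, -6.4]
width: 0.0127
TCP [0.5398 0.2222 0.2454] a 0.6351 tilt 0.15 shift [-0.07 -0.04  2.94] turn 0.003 F [-0.1 -0.4 -6.4] w 0.012684320217885908 t 11.45
[-0.00017012 -0.10887337 -0.04887089]
```

View pics/s5.png

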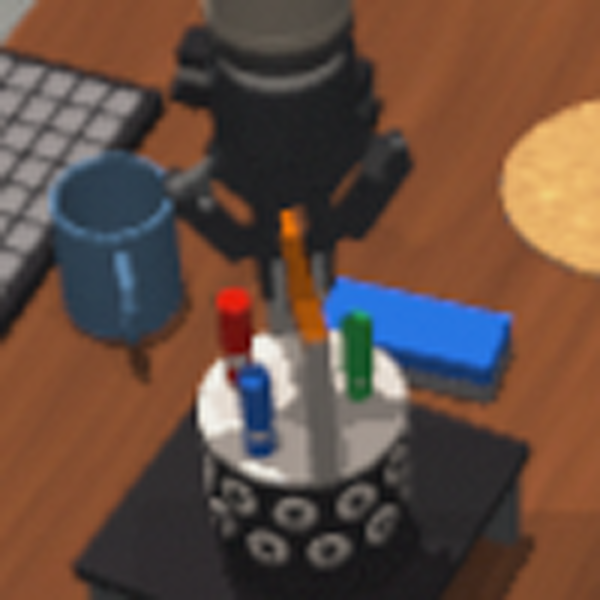

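Weight 6.4 N, which matches 0.65 kg; upright, nothing touched. Raising, then carrying it to the mat.

```bash
python3 -m creep '[[[0,0,-1.5],0,0],[[0,0,-3],0,0],[[0,0,-4.5],0,0],[[0,0,-5.5],0,0],[[-1,1,-6],0,0],[[-2,2.2,-6],0,0],[[-4,4.2,-6],0,0],[[-6,6.5,-6],0,0]]'; python3 -m creep '[[[-2.5,2.7,0],0,0],[[-5,5.4,0],0,0],[[-7.5,8.1,0],0,0],[[-10,10.8,0],0,0],[[-12.5,13.5,0],0,0],[[-15,16.2,0],0,0],[[-17.5,18.9,0],0,0],[[-19.5,21.2,0],0,0]]'; python3 -c "
from h import *
go([.4938,-.2045,.155],.635)"
```

```text
t: 12.35
ee_pos: [0.528, 0.1315, 0.3029]
tcp_rot: [0.95, 0.312, -0.001, 0.0]
wrist_force: [0.8, 0.0, -5.7]
width: 0.0129
t: 13.15
ee_pos: [0.4952, -0.1568, 0.3033]
tcp_rot: [0.951, 0.31, -0.001, -0.0]
wrist_force: [0.3, -0.7, -6.6]
width: 0.0129
TCP [ 0.4952 -0.1568  0.3033] a 0.6308 tilt 0.1 shift [-2.92  3.77 14.83] turn -0.004 F [ 0.3 -0.7 -6.6] w 0.012873033184856315 t 13.15
```

```bash
python3 -m creep '[[[-1.5,1.8,0],0,0],[[-2.5,3,0],0,0],[[-3.3,3.8,1],0,0],[[-3.3,3.8,3],0,0],[[-3.3,3.8,5],0,0],[[-3.3,3.8,7],0,0],[[-3.3,3.8,8],0,0],[[-3.3,3.8,8],0,0]]';  python3 -c "
from h import *
go([.4938,-.2045,.1383],.635)
s=eyes.read_camera('side');t=eyes.read_camera('top')
crop(s,240,120,360,240,5,'pics/s6.png');crop(t,290,160,410,280,5,'pics/t6.png')"
```

```text
t: 13.95
ee_pos: [0.4916, -0.2028, 0.2222]
tcp_rot: [0.95, 0.311, -0.002, -0.001]
wrist_force: [-0.7, 0.7, -5.7]
width: 0.0126
TCP [ 0.4916 -0.2028  0.2222] a 0.6335 tilt 0.26 shift [0.08 0.27 8.39] turn -0.002 F [-0.7  0.7 -5.7] w 0.01263450995173912 t 13.95
```

View pics/s6.png

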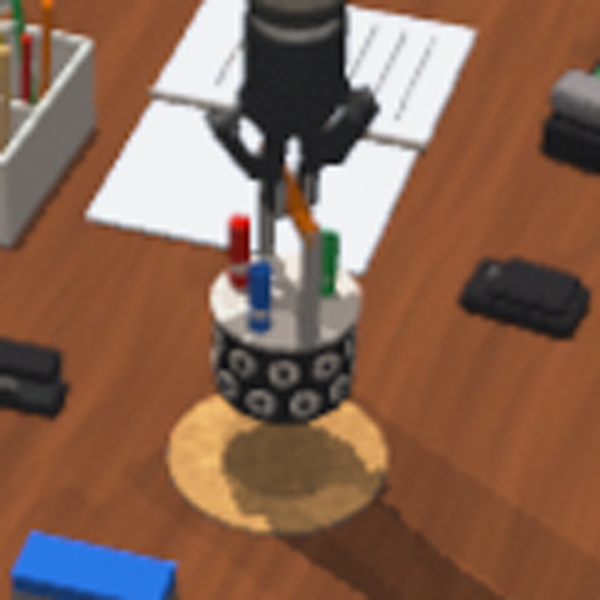

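View pics/t6.png

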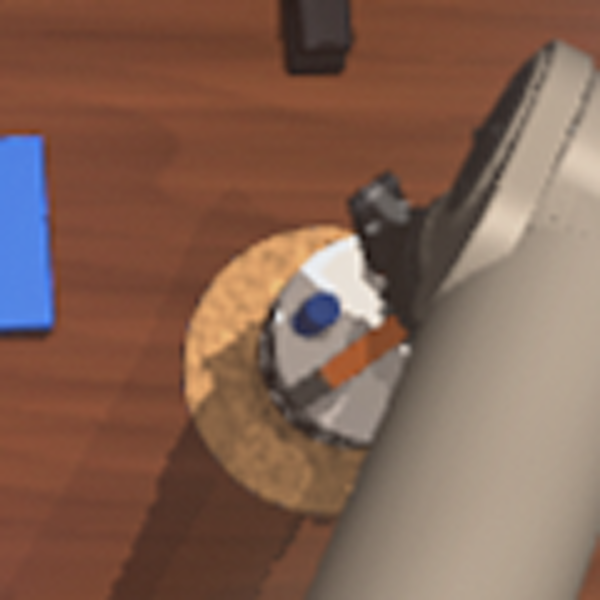

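The pot hangs level over the mat. Lowering to within about 10 mm of it.

```bash
python3 -m creep '[[[0,0.1,1],0,0],[[0,0.2,2.5],0,0],[[0,0.2,4],0,0],[[0,0.2,5.5],0,0],[[0,0.2,6.7],0,0],[[0,0.2,7.3],0,0],[[0,0.2,7.5],0,0],[[0,0.2,7.5],0,0]]';  python3 -c "
from h import *
go([.4938,-.2045,.1383],.635)
s=eyes.read_camera('side')
crop(s,240,150,360,250,6,'pics/s7.png')"
```

```text
t: 14.85
ee_pos: [0.4956, -0.2042, 0.1492]
tcp_rot: [0.95, 0.312, 0.0, 0.0]
wrist_force: [0.4, 0.1, -6.9]
width: 0.0126
TCP [ 0.4956 -0.2042  0.1492] a 0.6351 tilt 0.03 shift [-0.16 -0.08  1.09] turn 0.0 F [ 0.4  0.1 -6.9] w 0.012638651324446866 t 14.85
```

View pics/s7.png

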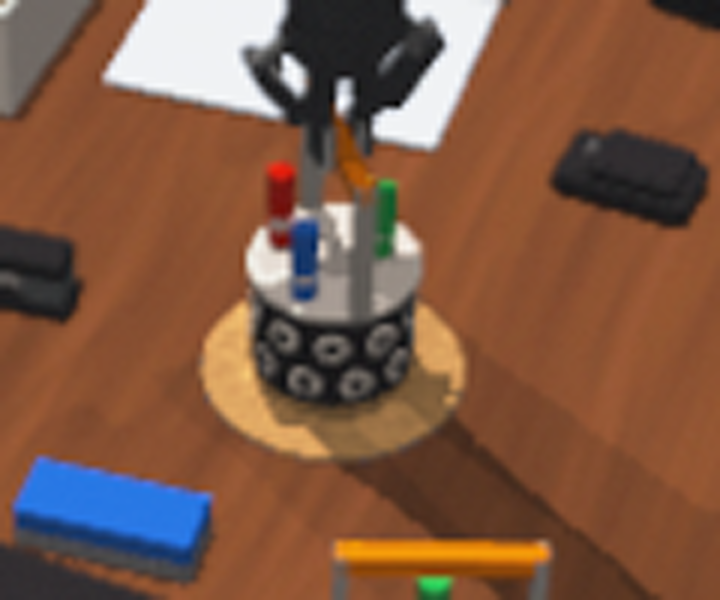

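```bash
python3 -m creep '[[[-0.1,0,0.2],0,0],[[-0.1,0,0.4],0,0],[[-0.1,0,0.5],0,0],[[-0.1,0,0.6],0,0],[[-0.1,0,0.7],0,0],[[-0.1,0,0.8],0,0],[[-0.1,0,0.8],0,0],[[-0.1,0,0.8],0,0]]'; python3 -m creep '[[[0,0,0.05],0,0],[[0,0,0.1],0,0],[[0,0,0.1],0,0],[[0,0,0.15],0,0],[[0,0,0.2],0,0],[[0,0,0.2],0,0],[[0,0,0.2],0,0],[[0,0,0.2],0,0]]'
```

```text
t: 15.7
ee_pos: [0.4944, -0.2047, 0.1409]
tcp_rot: [0.95, 0.312, 0.0, -0.0]
wrist_force: [0.6, 0.8, -5.7]
width: 0.0126
t: 16.5
ee_pos: [0.4945, -0.2046, 0.139]
tcp_rot: [0.95, 0.312, 0.0, -0.0]
wrist_force: [0.6, -0.8, -6.7]
width: 0.0127
```

```bash
python3 -m creep '[[[0,0,0.05],0,0],[[0,0,0.1],0,0],[[0,0,0.1],0,0],[[0,0,0.15],0,0],[[0,0,0.15],0,0],[[0,0,0.15],0,0],[[0,0,0.15],0,0],[[0,0,0.15],0,0]]'; 
```

```text
t: 17.3
ee_pos: [0.4949, -0.2045, 0.1381]
tcp_rot: [0.95, 0.312, 0.001, -0.0]
wrist_force: [-1.7, 2.0, 4.4]
width: 0.0126
```

The pot stands on the mat (+4 N). Releasing and rising.

```bash
python3 -m creep '[[[0,0,-0.1],0,0],[[0,0,-0.1],0,30],[[0,0,-0.1],0,60],[[0,0,-0.1],0,100],[[0,0,-0.1],0,100],[[0,0,-0.1],0,100],[[0,0,-0.1],0,100],[[0,0,-0.1],0,100]]'; python3 -m creep '[[[0,0,-1],0,100],[[0,0,-3],0,100],[[0,0,-6],0,100],[[0,0,-10],0,100],[[0,0,-14],0,100],[[0,0,-18],0,100],[[0,0,-21],0,100],[[0,0,-22],0,100]]'; python3 - <<'E'
from h import *
s=eyes.read_camera("side");t=eyes.read_camera("top")
crop(s,240,150,360,250,6,'pics/s8.png');crop(t,300,170,400,270,6,'pics/t8.png')
for n,r,b in(("top",t,(300,170,400,280)),("side",s,(275,150,330,225))):
    for c,lo,hi in(("or",(8,150,150),(18,255,255)),("red",(0,180,150),(4,255,255)),("red2",(174,180,150),(180,255,255)),("blue",(105,130,150),(130,255,255)),("green",(45,120,120),(80,255,255))):
        for a in blobs(r,lo,hi,b,5)[:2]: print(n,c,a[0],a[1].round(1),[np.round(k,1) for k in a[2]])
E
```

```text
t: 18.1
ee_pos: [0.4944, -0.2047, 0.1385]
tcp_rot: [0.95, 0.312, 0.0, 0.0]
wrist_force: [-0.7, -0.2, -0.5]
width: 0.0855
t: 18.9
ee_pos: [0.4957, -0.2058, 0.3627]
tcp_rot: [0.95, 0.312, 0.003, 0.002]
wrist_force: [-0.3, -0.5, -0.6]
width: 0.085
top or 194 [368.3 224.9] [array([367.2, 225.3]), array([ 5.6, 41.6]), np.float64(54.9)]
top red 18 [365.8 213.2] [array([365.8, 213.2]), array([4.2, 4.9]), np.float64(45.0)]
top blue 12 [350.9 224.8] [array([351., 225.]), array([4., 2.]), np.float64(90.0)]
top green 17 [370.9 237.2] [array([370.8, 237.1]), array([4.5, 4. ]), np.float64(63.4)]
side or 99 [299.3 175.5] [array([298. , 175.2]), array([21.4, 10.7]), np.float64(30.5)]
side or 45 [319.9 180.2] [array([319.8, 180.4]), array([ 1.8, 24.1]), np.float64(26.6)]
side red 9 [286.6 180.3] [array([286.5, 180. ]), array([2., 3.]), np.float64(90.0)]
side blue 5 [290.8 189.4] [array([291. , 189.5]), array([1., 2.]), np.float64(90.0)]
side green 8 [303.9 183.1] [array([304., 183.]), array([2., 2.]), np.float64(90.0)]
```

View pics/s8.png

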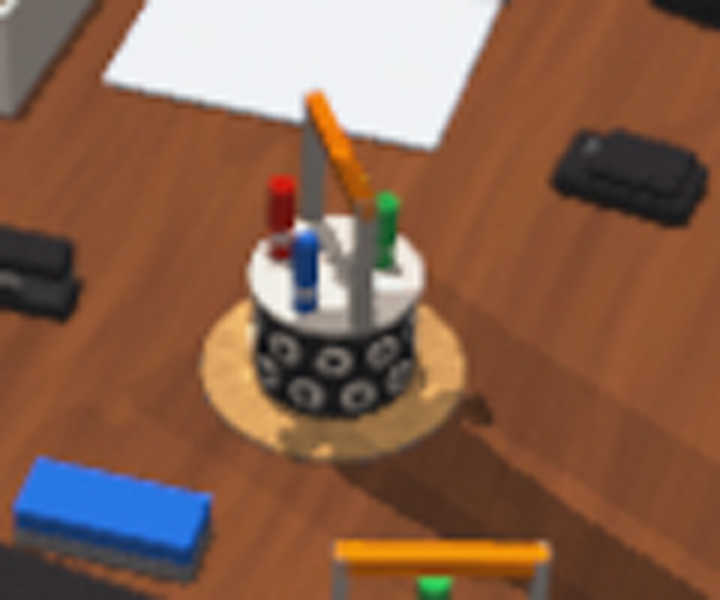

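View pics/t8.png

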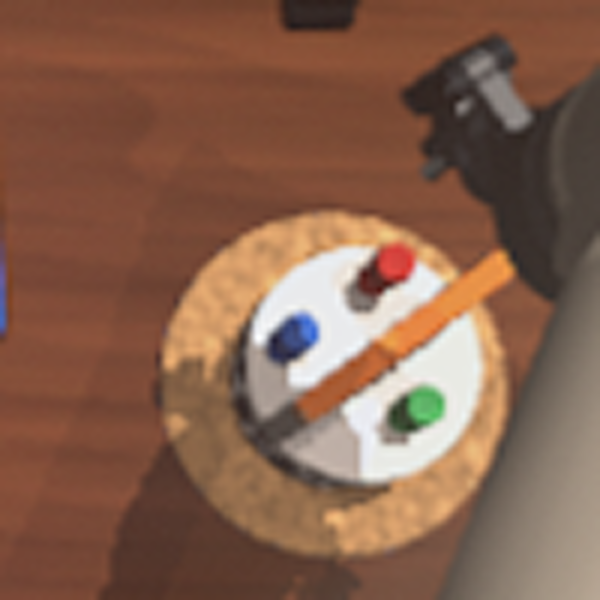

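The pot stands upright within the mat, with all round margin in the top view (plate spans about x 341-381 against mat 328-385). Now the pose and cap heights from both views.

```bash
python3 - <<'E'
from h import *
s=eyes.read_camera("side");t=eyes.read_camera("top")
T={"red":(365.6,213.1),"blue":(351.2,225.0),"green":(370.6,237.2)}
for c,lo,hi in(("red",(0,150,110),(5,255,255)),("blue",(100,120,110),(130,255,255)),("green",(45,100,100),(85,255,255))):
    a=blobs(t,lo,hi,(335,200,385,255),5)[0];print(c,"top",a[0],a[1]);T[c]=a[1]
S={"red":(286.8,180.3),"blue":(290.6,189.4),"green":(304.3,183.3)}
W={}
for c in T:
    W[c]=tri([(t,*T[c]),(s,*S[c])]);print(c,W[c].round(4),"onz .139",onz(t,*T[c],.139)[:2].round(4),".155",onz(t,*T[c],.155)[:2].round(4))
p=blobs(t,(0,0,120),(180,70,255),(335,200,385,255),60)
pts=np.vstack([q[3] for q in p]);e=cv2.minEnclosingCircle(cv2.convexHull(pts));print(e,onz(t,*e[0],.089))
# expected from pot pose
for ctr in(onz(t,*e[0],.089)[:2],np.array([.4937,-.2045])):
  for yaw in(-.939,):
    d=np.array([np.cos(yaw),np.sin(yaw)]);dy=np.array([-d[1],d[0]])
    for c,(x,y) in(("red",(28,30)),("blue",(-28,30)),("green",(0,-32))):
      q=ctr+d*x/1e3+dy*y/1e3
      print(c,q.round(4),[ (np.round(proj(t,[*q,.139+z]),1),np.round(proj(s,[*q,.139+z]),1)) for z in(0,.008,.016)])
im=np.hstack([cv2.resize(s["img"][172:208,276:316,::-1],None,fx=18,fy=14,interpolation=cv2.INTER_CUBIC)])
cv2.imwrite("pics/s9.png",im)
E
```

```text
red top 30 [365.36667 213.36667]
blue top 25 [349.6  225.04]
green top 29 [370.34482 237.27586]
red [ 0.5338 -0.2087  0.1496] onz .139 [ 0.5368 -0.2104] .155 [ 0.5342 -0.2073]
blue [ 0.5008 -0.164   0.1485] onz .139 [ 0.5027 -0.1653] .155 [ 0.5006 -0.1628]
green [ 0.4665 -0.223   0.1436] onz .139 [ 0.469  -0.2234] .155 [ 0.4673 -0.2202]
((360.1182556152344, 230.36721801757812), 20.012941360473633) [ 0.49416503 -0.20398109  0.089     ]
red [ 0.5349 -0.2089] [(array([364.8, 214. ]), array([286.2, 182.2])), (array([365.4, 213.6]), array([286.2, 180.7])), (array([365.9, 213.1]), array([286.3, 179.1]))]
blue [ 0.5018 -0.1637] [(array([349. , 225.3]), array([290.1, 191.2])), (array([349.5, 225. ]), array([290.2, 189.7])), (array([349.9, 224.6]), array([290.2, 188.1]))]
green [ 0.4683 -0.2229] [(array([370.2, 237.5]), array([303.3, 184.1])), (array([370.7, 237.2]), array([303.4, 182.5])), (array([371.3, 236.9]), array([303.5, 180.9]))]
red [ 0.5344 -0.2094] [(array([365. , 214.2]), array([286.4, 182.2])), (array([365.5, 213.7]), array([286.4, 180.6])), (array([366.1, 213.3]), array([286.4, 179.1]))]
blue [ 0.5014 -0.1642] [(array([349.2, 225.5]), array([290.3, 191.2])), (array([349.6, 225.1]), array([290.3, 189.6])), (array([350.1, 224.8]), array([290.4, 188. ]))]
green [ 0.4679 -0.2234] [(array([370.3, 237.7]), array([303.5, 184. ])), (array([370.9, 237.4]), array([303.5, 182.4])), (array([371.5, 237.1]), array([303.6, 180.9]))]
```

View pics/s9.png

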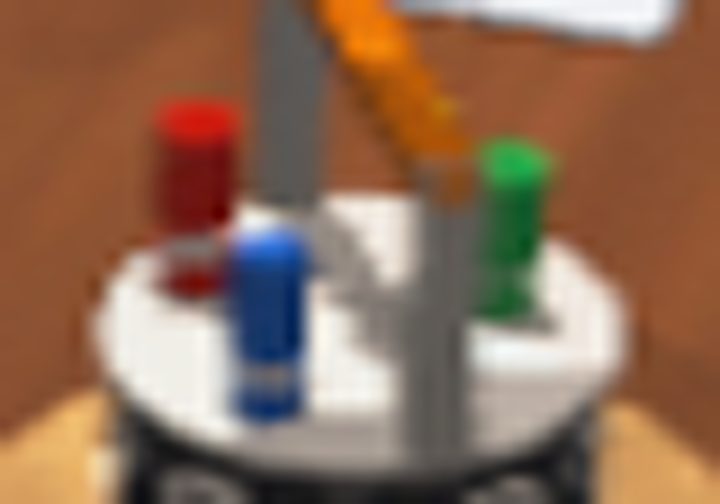

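Triangulated cap tops: red z≈0.150, blue 0.148, green about 0.144 (home is 0.139). Red and blue show pale necks, and green is uncertain by the 2 mm calibration. I'll press all three, since a push on a home cap only meets its stop. Shutting the jaws, turning them along the bar, and going over red first.

```bash
python3 -m creep '[[[0.5,0.5,0],0.14,0],[[1,1,0],0.28,0],[[1.5,1.5,0],0.42,0],[[2,2,0],0.56,0],[[2.5,2.5,0],0.7,0],[[3.1,2.5,0],0.84,0],[[3.1,2.5,0],0.98,0],[[3.1,2.5,0],1.12,0]]'; python3 -m creep '[[[0,0,0],0.14,0],[[0,0,0],0.28,0],[[0,0,0],0.42,0],[[0,0,0],0.45,0],[[0,0,0],0.45,0],[[0,0,0],0.45,0],[[0,0,0],0.45,0],[[0,0,0],0.45,0]]'; python3 -c "
from h import *
go([.536,-.208,.135],-.939)
s=eyes.read_camera('side');t=eyes.read_camera('top')
crop(s,240,100,360,220,5,'pics/s10.png');crop(t,300,170,400,270,6,'pics/t10.png')"
```

```text
t: 19.9
ee_pos: [0.5334, -0.2058, 0.3561]
tcp_rot: [0.97, -0.243, -0.002, 0.0]
wrist_force: [0.0, -1.2, -0.7]
width: 0.0001
t: 20.7
ee_pos: [0.5341, -0.2065, 0.3584]
tcp_rot: [0.893, -0.45, -0.0, -0.0]
wrist_force: [1.1, -0.4, -0.2]
width: 0.0002
TCP [ 0.5341 -0.2065  0.3584] a -0.9343 tilt 0.02 shift [ 0.24 -0.06 22.34] turn 0.005 F [ 1.1 -0.4 -0.2] w 0.0001824378619055189 t 20.7
```

View pics/s10.png

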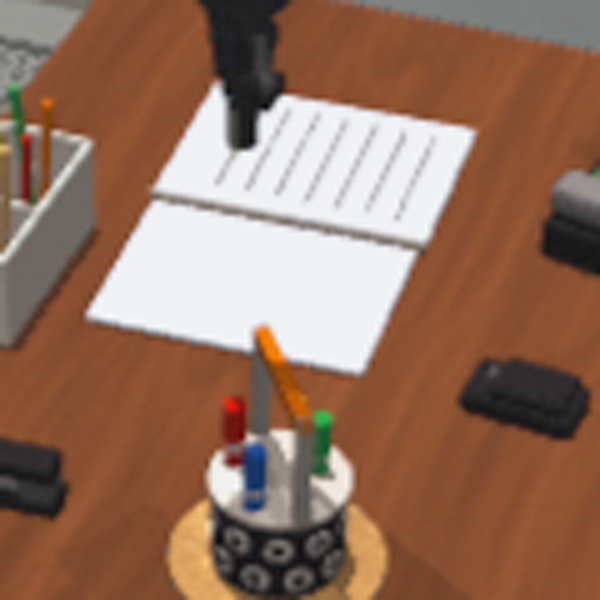

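View pics/t10.png

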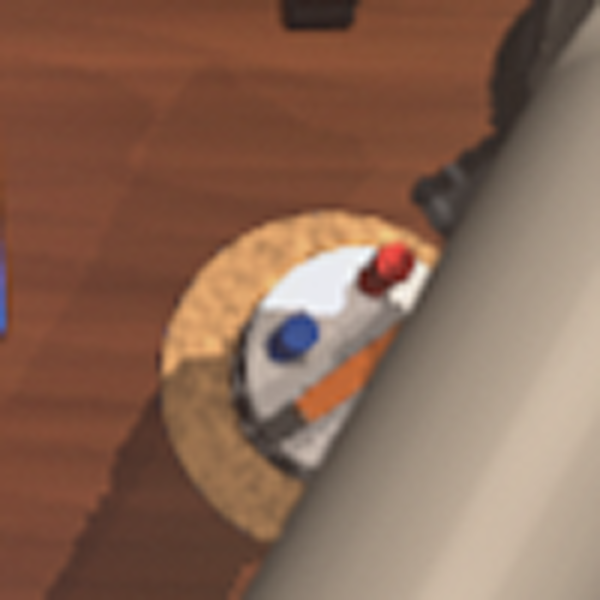

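```bash
python3 - <<'E'
from h import *
s=eyes.read_camera("side");t=eyes.read_camera("top")
P=telemetry.get_obs()["ee_pos"]
for dz in(0,.02,.03,.04,.05):
    q=np.array(P)+[0,0,dz];print(dz,np.round(proj(s,q),1),np.round(proj(t,q),1))
E
```

```text
0 [287.  136.5] [381.6 199.9]
0.02 [287.1 132. ] [383.5 198.3]
0.03 [287.2 129.7] [384.6 197.5]
0.04 [287.2 127.3] [385.6 196.7]
0.05 [287.3 125. ] [386.6 195.8]
```

```bash
python3 -m creep '[[[0.2,0,3],0,0],[[0.2,0,7],0,0],[[0.2,0,11],0,0],[[0.2,0,14.5],0,0],[[0.2,0,17],0,0],[[0.2,0,19],0,0],[[0.2,0,20],0,0],[[0.2,0,20],0,0]]'; python3 -c "
from h import *
go([.536,-.208,.135],-.939)
s=eyes.read_camera('side');t=eyes.read_camera('top')
crop(s,250,130,340,220,6,'pics/s11.png');crop(t,320,170,400,250,7,'pics/t11.png')"
```

```text
t: 21.7
ee_pos: [0.5347, -0.2076, 0.1574]
tcp_rot: [0.893, -0.451, -0.001, 0.0]
wrist_force: [0.1, -0.3, 0.9]
width: 0.0
TCP [ 0.5347 -0.2076  0.1574] a -0.9348 tilt 0.13 shift [ 0.11 -0.08  2.24] turn 0.004 F [ 0.1 -0.3  0.9] w 5.563759824248012e-06 t 21.7
```

View pics/s11.png

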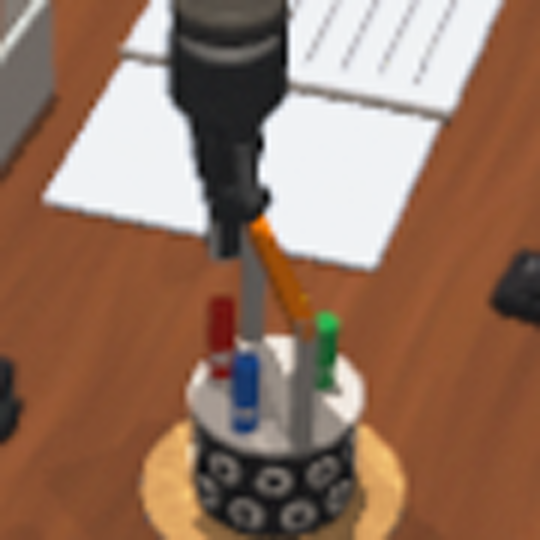

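View pics/t11.png

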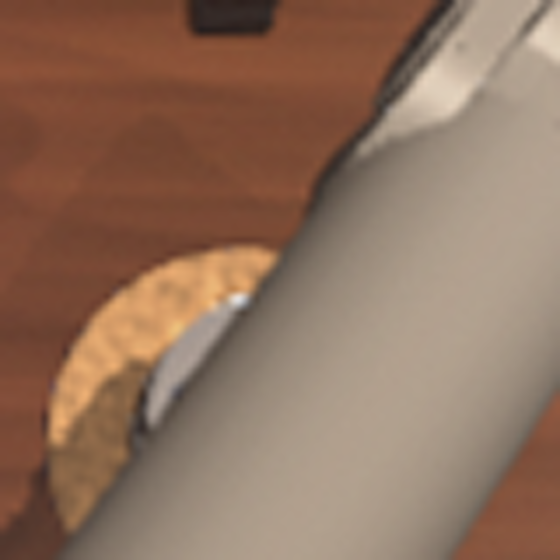

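The shut tip (287,172 side) hangs right above the red cap (286.5,180). Coming down in small steps with force checks.

```bash
python3 -m creep '[[[0,0,0.5],0,0],[[0,-0.1,1],0,0],[[0,-0.1,1.5],0,0],[[0,-0.1,2],0,0],[[0,-0.1,2.3],0,0],[[0,-0.1,2.5],0,0],[[0,-0.1,2.5],0,0],[[0,-0.1,2.5],0,0]]'; python3 -m creep '[[[0,0,0.1],0,0],[[0,0,0.2],0,0],[[0,0,0.3],0,0],[[0,0,0.4],0,0],[[0,0,0.5],0,0],[[0,0,0.5],0,0],[[0,0,0.5],0,0],[[0,0,0.5],0,0]]'
```

```text
t: 22.6
ee_pos: [0.5363, -0.2075, 0.1336]
tcp_rot: [0.893, -0.451, 0.0, -0.0]
wrist_force: [0.3, 0.3, -0.6]
width: 0.0
t: 23.4
ee_pos: [0.5362, -0.2074, 0.1285]
tcp_rot: [0.893, -0.451, -0.0, -0.0]
wrist_force: [1.3, 0.8, -0.8]
width: -0.0001
```

```bash
python3 -m creep '[[[0,0,0.1],0,0],[[0,0,0.2],0,0],[[0,0,0.3],0,0],[[0,0,0.4],0,0],[[0,0,0.5],0,0],[[0,0,0.5],0,0],[[0,0,0.5],0,0],[[0,0,0.5],0,0]]'; python3 -m creep '[[[0,0,0.1],0,0],[[0,0,0.2],0,0],[[0,0,0.3],0,0],[[0,0,0.3],0,0],[[0,0,0.3],0,0],[[0,0,0.3],0,0],[[0,0,0.3],0,0],[[0,0,0.3],0,0]]'
```

```text
t: 24.2
ee_pos: [0.5362, -0.2074, 0.1235]
tcp_rot: [0.893, -0.451, 0.0, -0.0]
wrist_force: [-0.1, -1.1, 0.2]
width: 0.0002
t: 25.0
ee_pos: [0.5362, -0.2074, 0.1205]
tcp_rot: [0.893, -0.451, 0.0, -0.0]
wrist_force: [0.2, -0.2, 0.1]
width: 0.0
```

```bash
python3 -m creep '[[[0,0,0.1],0,0],[[0,0,0.2],0,0],[[0,0,0.3],0,0],[[0,0,0.4],0,0],[[0,0,0.4],0,0],[[0,0,0.4],0,0],[[0,0,0.4],0,0],[[0,0,0.4],0,0]]'; python3 -c "
from h import *
s=eyes.read_camera('side')
crop(s,250,130,340,220,6,'pics/s12.png')"
```

```text
t: 25.8
ee_pos: [0.5362, -0.2074, 0.1165]
tcp_rot: [0.893, -0.451, 0.0, -0.0]
wrist_force: [-0.7, 0.2, 0.5]
width: -0.0001
```

View pics/s12.png

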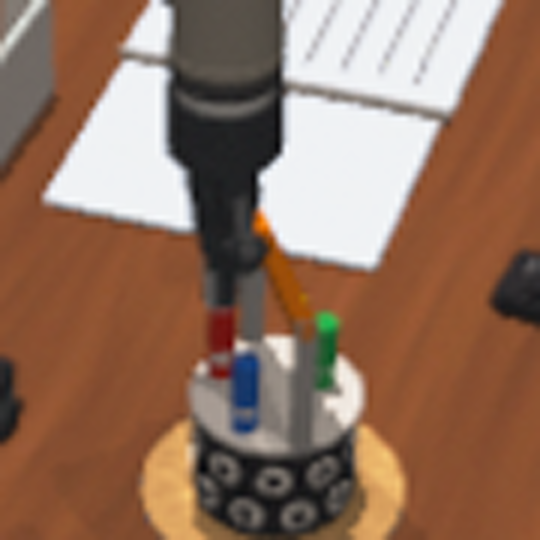

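The tip now touches or nearly touches the red cap (side 286.5,181), and the gripper body is well above the bar.

```bash
python3 -m creep '[[[0,0,0.1],0,0],[[0,0,0.2],0,0],[[0,0,0.3],0,0],[[0,0,0.4],0,0],[[0,0,0.4],0,0],[[0,0,0.4],0,0],[[0,0,0.4],0,0],[[0,0,0.4],0,0]]'; python3 -m creep '[[[0,0,0.1],0,0],[[0,0,0.2],0,0],[[0,0,0.3],0,0],[[0,0,0.3],0,0],[[0,0,0.3],0,0],[[0,0,0.3],0,0],[[0,0,0.3],0,0],[[0,0,0.3],0,0]]'
```

```text
t: 26.65
ee_pos: [0.5363, -0.2074, 0.1126]
tcp_rot: [0.893, -0.451, 0.0, -0.0]
wrist_force: [-2.1, 1.3, 4.9]
width: -0.0002
t: 27.45
ee_pos: [0.5362, -0.2074, 0.1093]
tcp_rot: [0.893, -0.451, 0.0, 0.0]
wrist_force: [0.3, 0.4, 2.0]
width: 0.0
```

```bash
python3 -m creep '[[[0,0,0.1],0,0],[[0,0,0.2],0,0],[[0,0,0.3],0,0],[[0,0,0.4],0,0],[[0,0,0.4],0,0],[[0,0,0.4],0,0],[[0,0,0.4],0,0],[[0,0,0.4],0,0]]'; python3 -m creep '[[[0,0,0.1],0,0],[[0,0,0.2],0,0],[[0,0,0.2],0,0],[[0,0,0.2],0,0],[[0,0,0.2],0,0],[[0,0,0.2],0,0],[[0,0,0.2],0,0],[[0,0,0.2],0,0]]'
```

```text
t: 28.25
ee_pos: [0.5362, -0.2074, 0.1054]
tcp_rot: [0.893, -0.451, 0.0, 0.0]
wrist_force: [0.4, -0.4, 2.6]
width: 0.0
t: 29.05
ee_pos: [0.5363, -0.2074, 0.1038]
tcp_rot: [0.893, -0.451, 0.0, -0.0]
wrist_force: [-0.9, 0.3, 6.7]
width: -0.0
```

```bash
python3 -m creep '[[[0,0,0.1],0,0],[[0,0,0.2],0,0],[[0,0,0.2],0,0],[[0,0,0.2],0,0],[[0,0,0.2],0,0],[[0,0,0.2],0,0],[[0,0,0.2],0,0],[[0,0,0.2],0,0]]'
```

```text
t: 29.85
ee_pos: [0.5372, -0.2077, 0.1037]
tcp_rot: [0.893, -0.451, 0.001, -0.001]
wrist_force: [-3.0, 2.0, 17.0]
width: -0.0002
```

The push went from contact at 0.113 to a firm stop at 0.1037 (17 N), about 10 mm of travel, which matches the measured stand-up. Lifting off and moving 56 mm along the bar to blue.

```bash
python3 -m creep '[[[0,0,-1],0,0],[[0,0,-2.5],0,0],[[0,0,-4],0,0],[[-1.5,0,-4],0,0],[[-3.5,0,-4],0,0],[[-5.2,0,-4],0,0],[[-5.6,0,-4],0,0],[[-5.6,0,-4],0,0]]'; python3 -c "
from h import *
go([.503,-.163,.1037],-.939)
s=eyes.read_camera('side')
crop(s,250,130,340,220,6,'pics/s13.png')"
```

```text
t: 30.65
ee_pos: [0.5033, -0.162, 0.142]
tcp_rot: [0.893, -0.45, 0.0, -0.0]
wrist_force: [-0.1, -0.1, -0.4]
width: -0.0
TCP [ 0.5033 -0.162   0.142 ] a -0.9339 tilt 0.06 shift [0.07 0.08 3.83] turn 0.005 F [-0.1 -0.1 -0.4] w -2.1569270290801385e-05 t 30.65
```

View pics/s13.png

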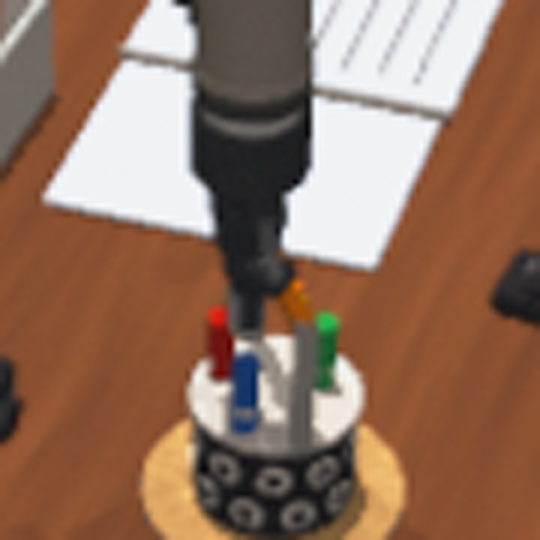

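Red is down: its top moved from (222,300) to (219,316) in the crop and the neck is gone. The pot is unmoved and the tip is over blue.

```bash
python3 -m creep '[[[0,0,0.7],0,0],[[0,0,1.4],0,0],[[0,0,2],0,0],[[0,0,2.5],0,0],[[0,0,2.8],0,0],[[0,0,2.8],0,0],[[0,0,2.8],0,0],[[0,0,2.8],0,0]]'; python3 -m creep '[[[0,0,0.15],0,0],[[0,0,0.3],0,0],[[0,0,0.45],0,0],[[0,0,0.6],0,0],[[0,0,0.75],0,0],[[0,0,0.8],0,0],[[0,0,0.8],0,0],[[0,0,0.8],0,0]]'
```

```text
t: 31.5
ee_pos: [0.5032, -0.1624, 0.1137]
tcp_rot: [0.893, -0.451, 0.0, -0.0]
wrist_force: [-0.1, 0.3, -0.2]
width: 0.0001
t: 32.3
ee_pos: [0.5033, -0.1624, 0.1057]
tcp_rot: [0.893, -0.451, 0.0, -0.0]
wrist_force: [0.7, 0.2, 5.2]
width: 0.0001
```

```bash
python3 -m creep '[[[0,0,0.1],0,0],[[0,0,0.2],0,0],[[0,0,0.3],0,0],[[0,0,0.4],0,0],[[0,0,0.4],0,0],[[0,0,0.4],0,0],[[0,0,0.4],0,0],[[0,0,0.4],0,0]]'
```

```text
t: 33.1
ee_pos: [0.5035, -0.1625, 0.1036]
tcp_rot: [0.893, -0.451, 0.0, -0.001]
wrist_force: [-4.7, 3.2, 20.3]
width: 0.0003
```

Blue is at the same stop height (20 N). Now up over the bar and across to green.

```bash
python3 -m creep '[[[0,0,-2],0,0],[[0,0,-5],0,0],[[0,0,-9],0,0],[[0,0,-12],0,0],[[1,2,-12],0,0],[[2,4,-12],0,0],[[2.8,6,-12],0,0],[[2.8,6.6,-12],0,0]]'; python3 -m creep '[[[0,0,0],0,0],[[0,0,1.5],0,0],[[0,0,3.5],0,0],[[0,0,5.5],0,0],[[0,0,7],0,0],[[0,0,8],0,0],[[0,0,8],0,0],[[0,0,8],0,0]]'; python3 -c "
from h import *
go([.4668,-.224,.1037],-.939)
s=eyes.read_camera('side')
crop(s,250,130,340,220,6,'pics/s14.png')"
```

```text
t: 33.9
ee_pos: [0.4644, -0.2263, 0.221]
tcp_rot: [0.892, -0.453, -0.0, 0.0]
wrist_force: [-0.3, 0.4, -0.5]
width: -0.0002
t: 34.7
ee_pos: [0.4668, -0.2242, 0.1416]
tcp_rot: [0.893, -0.451, 0.0, 0.0]
wrist_force: [0.1, 0.1, 0.8]
width: 0.0001
TCP [ 0.4668 -0.2242  0.1416] a -0.9349 tilt 0.03 shift [-0.02 -0.01  3.79] turn 0.004 F [0.1 0.1 0.8] w 8.218871168755864e-05 t 34.7
```

View pics/s14.png

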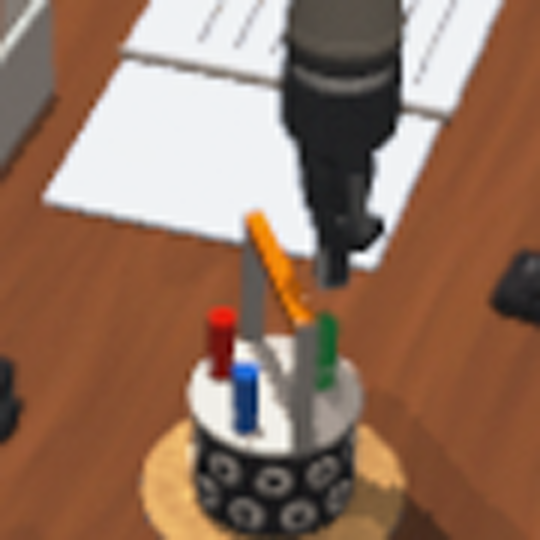

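Red and blue now show no necks. Pressing down onto green.

```bash
python3 -m creep '[[[0,0,0.7],0,0],[[0,0,1.4],0,0],[[0,0,2],0,0],[[0,0,2.4],0,0],[[0,0,2.7],0,0],[[0,0,2.7],0,0],[[0,0,2.7],0,0],[[0,0,2.7],0,0]]'; python3 -m creep '[[[0,0,0.1],0,0],[[0,0,0.2],0,0],[[0,0,0.3],0,0],[[0,0,0.4],0,0],[[0,0,0.5],0,0],[[0,0,0.6],0,0],[[0,0,0.6],0,0],[[0,0,0.6],0,0]]'; python3 -m creep '[[[0,0,0.1],0,0],[[0,0,0.2],0,0],[[0,0,0.3],0,0],[[0,0,0.3],0,0],[[0,0,0.3],0,0],[[0,0,0.3],0,0],[[0,0,0.3],0,0],[[0,0,0.3],0,0]]'
```

```text
t: 35.55
ee_pos: [0.4667, -0.2242, 0.1147]
tcp_rot: [0.893, -0.451, 0.0, -0.0]
wrist_force: [0.4, -0.0, -0.0]
width: -0.0001
t: 36.35
ee_pos: [0.4664, -0.2241, 0.1084]
tcp_rot: [0.893, -0.451, -0.0, -0.0]
wrist_force: [0.4, 0.3, -0.7]
width: -0.0001
t: 37.15
ee_pos: [0.4666, -0.2241, 0.1055]
tcp_rot: [0.893, -0.451, 0.0, -0.0]
wrist_force: [-0.4, -0.2, 4.6]
width: 0.0001
```

```bash
python3 -m creep '[[[0,0,0.1],0,0],[[0,0,0.2],0,0],[[0,0,0.3],0,0],[[0,0,0.35],0,0],[[0,0,0.35],0,0],[[0,0,0.35],0,0],[[0,0,0.35],0,0],[[0,0,0.35],0,0]]'
```

```text
t: 37.95
ee_pos: [0.4667, -0.2242, 0.1037]
tcp_rot: [0.893, -0.451, -0.0, -0.001]
wrist_force: [-6.1, 3.1, 18.7]
width: 0.0002
```

Green had been standing up a few mm and now stops at the same 0.1037 (19 N). Retreating straight up, then aside for a final look.

```bash
python3 -m creep '[[[0,0,-1],0,0],[[0,0,-4],0,0],[[0,0,-8],0,0],[[0,0,-12],0,0],[[0,0,-16],0,0],[[0,0,-20],0,0],[[0,0,-23],0,0],[[0,0,-24],0,0]]'; python3 -m creep '[[[4,0,0],0,0],[[8,0,0],0,0],[[12,0,0],0,0],[[15,0,0],0,0],[[17,0,0],0,0],[[17,0,0],0,0],[[17,0,0],0,0],[[17,0,0],0,0]]'; python3 - <<'E'
from h import *
s=eyes.read_camera("side");t=eyes.read_camera("top")
for n,r in(("side",s),("top",t)): cv2.imwrite(f"pics/end_{n}.png",r["img"][:,:,::-1])
crop(s,270,160,330,240,8,'pics/e1.png');crop(t,310,180,400,270,6,'pics/e2.png')
p=blobs(t,(0,0,120),(180,70,255),(335,200,385,255),60)
e=cv2.minEnclosingCircle(cv2.convexHull(np.vstack([q[3] for q in p])));print(e,onz(t,*e[0],.089))
print(np.round(telemetry.get_obs()["wrist_force"],1),telemetry.get_obs()["ee_pos"])
E
```

```text
t: 38.75
ee_pos: [0.4679, -0.2249, 0.3447]
tcp_rot: [0.893, -0.451, 0.003, -0.001]
wrist_force: [-0.1, -0.2, 0.1]
width: 0.0
t: 39.55
ee_pos: [0.567, -0.3599, 0.3416]
tcp_rot: [0.893, -0.45, -0.0, -0.001]
wrist_force: [0.6, -0.6, 0.7]
width: 0.0002
((364.6333312988281, 235.63333129882812), 26.690961837768555) [ 0.4788712  -0.21701042  0.089     ]
[ 0.4  0.9 -0. ] [ 0.56731025 -0.35973901  0.34219697]
```

View pics/e1.png

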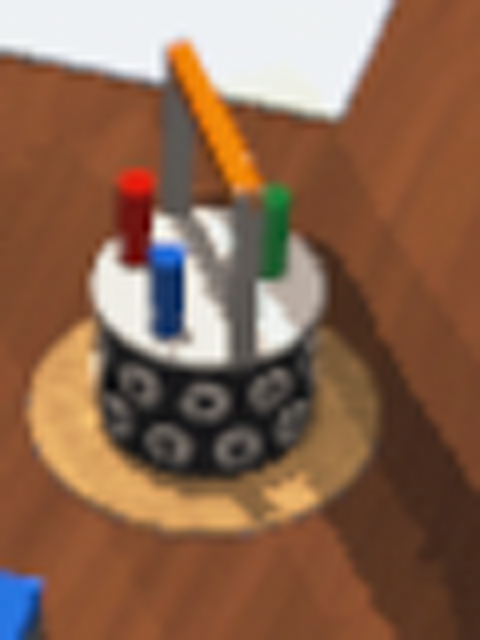

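View pics/end_top.png

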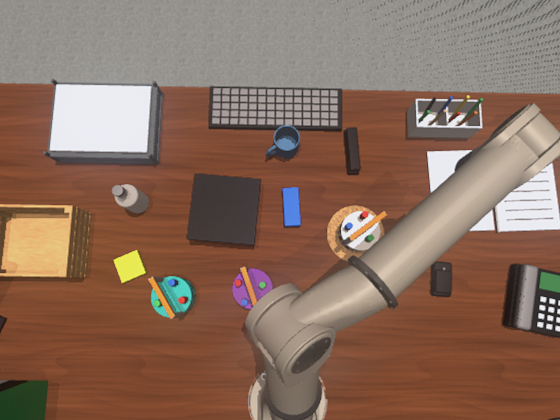

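View pics/end_side.png

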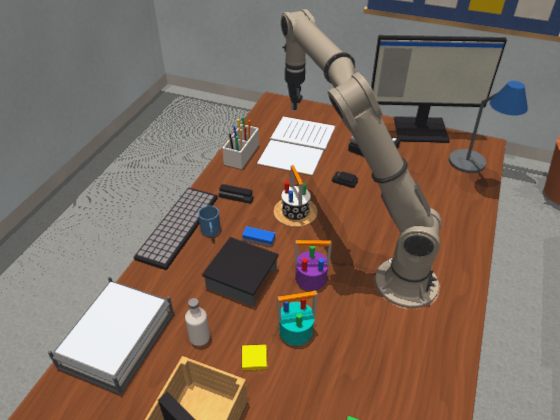

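All three necks are gone in the side view: red (286.5,183), blue (291,192), green (304,184). The pot is upright within the mat, everything else is where it was, and the arm is clear. Handing in.

```bash
python3 -c "
from bench import ctrl
print(ctrl.close_job())"
```

```text
the job is handed in; nothing more can be done
None
```

I took the dotted pot by its orange handle, set it down on the cork mat, and then pressed the red, blue and green caps down to their stops. The job took about 40 s and was then handed in; no verdict was reported.

**Last checks**
- **Pot:** it stands upright within about 2 mm of the mat's centre, measured after it was set down. The set-down contact was about +4 N.
- **Caps:** each one met a firm stop at the same tool height (17–20 N), and no necks show in the final side picture.
- **Other things on the desk:** all appear where they were in both final views.
- **Arm:** it is clear of everything, with wrist force near 0.

**What disagreed**
- **Tool position:** the reported tool position was about 30–40 mm lower than the real fingertips seen by the cameras. I corrected for this by sight and by contact, and aimed about 30 mm lower for the grasp.
- **Green cap:** the pictures left it unclear whether it was standing up. I pressed it as well, and it moved only a few mm.
- **Pot centre:** the last automatic check of it was spoiled by the arm overlapping the pot in the top view, so I relied on the pictures and the earlier measurement.

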